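Put the model railway away for the night

ROBOT

A 6-joint arm with a two-finger parallel gripper is mounted at the origin on the work surface. World frame = base frame: x ahead of the robot, y to its left, z up, the work surface at z = 0. Lengths are in m, angles in rad, forces in N, time in s.
With the tool pointing down it reaches from about 0.3 to 0.875 m from the base axis. Payload 4.2 kg.
Tool frame: the origin (TCP) lies midway between the tips of the shut fingers; the grasp point (between the pads) lies 19 mm behind it (grasp_offset is the distance from the TCP to the grasp point, in m); z points along the fingers, y is the direction in which the jaws open and shut (so a half turn about z gives the same grasp; the last joint's range is limited). The gripper opens to 85 mm and grips with 20 to 120 N. Pads are 22 mm wide; open, the fingers measure 114 mm over their backs; the gripper's body (76 mm by 85 mm) begins 54 mm behind the grasp point. The pads swing forward as they close: fully open they stand 13 mm farther back than shut.
Start: joints at [-1.23, 0.32, 1.565, -0, 1.257, -0.02], TCP at [0.203, -0.538, 0.231] pointing down, gripper open.
Joint ranges: [-3.11, 3.11], [-0.84, 2.01], [0.21, 2.61], [-1.34, 4.49], [0.05, 2.63], [-2.56, 2.56]. Speed limits (rad/s): [2.57, 2.57, 3.14, 3.14, 3.14, 3.14].

INTERFACE

Orientations are given as a unit quaternion [w, x, y, z].
In Python, from cell import get_obs, capture, sign_off, grasp_offset gives the robot as it stands.
- The arm moves only by the shell command python3 -m jog 'ROWS'. ROWS is JSON, a list that holds one entry, the list of rows, each a list of 5 numbers: the shift along the tool's x, y, z in cm, then the turn about the tool's z in degrees, then the finger opening in cm, from 0 to 8.54. In form: [[[x, y, z, spin, hand], ...]]. A call has 1 to 12 rows; each row shifts and turns the commanded pose from where the row before left it, along the tool's axes as they then stand; what a row does not reach is not made up. A row lasts 1/12 s, in which the tool goes at most 41.7 mm and 7.16 degrees, less where a joint would pass 70% of its speed; a pose out of reach is approached as far as the arm can. A call is refused whole if a number of a shift passes 4.17 or a number of a turn 7.16, either way. A call with a gripper value outside its range is refused whole. The fingers move at their own pace and stop on an object; the grip force is fixed at half the most. Time passes only in rows, so rows that do not move let the fingers close. It gives the time, the measured TCP pose, the force and the opening at its end, in the units of the state.
- get_obs(): the state, without advancing time (a new reading comes with each control period).
- capture(name): name is "side" or "top" or "wrist"; returns a dict with "pixels" (480x640x3 uint8, red, green, blue), "fx", "fy", "cx", "cy" (pixels), "origin" and "orientation" of the camera in the world; the wrist camera has in their place "T_tool_cam" (4x4, takes a point from camera to tool coordinates, whose origin is the TCP and whose axes are the flange's). Camera axes: x right, y down, z forward; pixel columns grow to the right and rows downward; lengths in m; the calibration is good to about 2 mm. A picture is of the moment at which its call begins: read the wrist's pose just before it. There is no depth.
- sign_off(): hands the job in, once; it reports no verdict.
The state is a dict: "time": time; "qpos": joint angles; "joint_velocities": joint speeds; "effort": joint torques, N m; "position": TCP position; "orientation": TCP orientation; "contact_force": force on the tool from outside, world axes, zero at the start; "wrist_torque": the same for the moment, N m; "width": opening from 0.0 (shut) to 1.0 (fully open).
Only numpy, scipy, OpenCV 4.12 (cv2) and the standard library are available. Lean on these libraries where they do the work, as an engineer would, in place of code of your own. Each camera call takes 0.05 s, during which the arm holds its last target. There are 200 camera calls.

TASK

Tidy up the model railway bench: draw the orange end stop back, stand all the wagon boxes upright side by side in the rack, squarely across it and with no gaps, from the fixed wall on, and slide the stop up snug against the last one. Stand the locomotive on its wheels, centred and in line, on the narrow raised display track, and hang the ballast scoop by its hook over the rim of the ballast tub. Leave everything else on the bench where it is.

Things in the scene. Friction and masses are not known exactly. Their poses are not given: they have to be found in the camera images.
- boxA: red wagon box (may be absent), a stiff closed carton standing on end: 64 mm along its x, 38 mm thick along its y, 100 mm tall; origin at the centre of its underside, z up; about 120 g, heavier below; takes hold best by its two 38 mm wide narrow sides (64 mm apart), from above
- boxB: blue wagon box (may be absent), a stiff closed carton standing on end: 64 mm along its x, 38 mm thick along its y, 100 mm tall; origin at the centre of its underside, z up; about 120 g, heavier below; takes hold best by its two 38 mm wide narrow sides (64 mm apart), from above
- boxC: green wagon box (may be absent), a stiff closed carton standing on end: 64 mm along its x, 38 mm thick along its y, 100 mm tall; origin at the centre of its underside, z up; about 120 g, heavier below; takes hold best by its two 38 mm wide narrow sides (64 mm apart), from above
- boxD: yellow wagon box (may be absent), a stiff closed carton standing on end: 64 mm along its x, 38 mm thick along its y, 100 mm tall; origin at the centre of its underside, z up; about 120 g, heavier below; takes hold best by its two 38 mm wide narrow sides (64 mm apart), from above
- rack: packing rack fixed to the bench. Origin at bench level, middle of the inner face of its brown fixed wall (12 mm thick, top at 100 mm); +y runs 240 mm from the wall to the sliding orange stop; z up. Floor 8 mm above the bench; side rails (4 mm thick, tops at 52 mm) stand 76 mm apart in x, about x = 0. Boxes stand with their 38 mm thickness along y
- stop (a joint): sliding end stop: clear opening in m between the fixed wall and the stop's face, along the rack's y; 0 = closed on the wall, at most 0.185. It slides with about 2 N of friction and stays where it is left. Its face plate is 70 mm wide, 10 mm thick, top 82 mm above the bench
- stop_face (a point): middle of the lower edge of the stop's face (the side towards the boxes), 8 mm above the bench; axes as the rack's
- stop_post (a point): top of the stop's black grip post, 36 mm behind its face and 115 mm above the bench; axes as the rack's. The post is 18 mm along the rack's x, 16 mm along y, upright, free to be pinched over its top 45 mm and dragged either way
- loco: red and blue model locomotive, 160 mm along its x, 36 mm wide along y, 54 mm tall; origin at the centre of the underside of the wheels, z up; wheel base 28 mm wide and 14 mm tall, body above it 14 to 50 mm; 300 g
- plinth_top (a point): centre of the top of the raised display track, a narrow dark wooden block fixed to the bench, 200 mm along its x, 40 mm wide along y, top 45 mm above the bench, rails drawn flush in its flat top, on a thin green mat
- tub: grey open ballast tub fixed to the bench, 150 mm along its x, 170 mm along y, 130 mm tall, walls 5 mm thick; origin at the centre of its underside. Its yellow label is on the -x wall
- scoop: ballast scoop standing on its square red cup (64 mm in x, 60 in y, 50 tall, heavy floor); origin: centre of the cup's underside, z up; 160 g. Steel stem 8 mm thick, 20 wide on the -x side (x -40 to -32 mm). From it a hook 24 mm wide runs to -x at 96 to 101 mm height and turns down to 70 mm, leaving a slot 14 mm wide (x -54 to -40 mm), open below
- scoop_hook (a point): middle of the underside of the scoop's hook, at x = -47 mm, z = 96 mm of the scoop; axes as the scoop's. Hung on a rim it rests at rim height, the scoop leaning up to about 0.15 rad
- scoop_grip (a point): middle of the scoop's black handle above the hook, 16 mm along x, 22 mm along y, from 115 to 170 mm above the cup's underside; this point is at x = -36 mm, z = 145 mm
- tree1: small model tree 115 mm tall; a bystander, origin at its underside, to be left where it is
- tree2: small model tree 120 mm tall; a bystander, origin at its underside, to be left where it is
- cottage: model cottage 60 x 80 x 80 mm, terracotta roof; a bystander, origin at its underside, to be left where it is
- wagon: brown model wagon 100 x 32 x 36 mm; a bystander, origin at its underside, to be left where it is
- glue: glue bottle 40 mm across, 90 mm tall; a bystander, origin at its underside, to be left where it is
- paintpot: paint jar 44 mm across, 45 mm tall; a bystander, origin at its underside, to be left where it is
- driver: screwdriver 160 mm long; a bystander, origin at its underside, to be left where it is

How it is judged:
By the outcome, as a careful person would: the job done as asked, in the order asked, and still so for the second after the job is handed in, with the robot touching nothing.
Of boxA, boxB, boxC, boxD only 3 to 4 are there at a start; the rules pass over those that are not, and their reading is None.
At some moment in a run one of boxA, boxB, boxC, boxD may be knocked a few centimetres aside while the robot is not near it.
It also fails if it takes over 210 s, if anything falls off the work surface, if the arm or the gripper's body presses on something with over 40 N, if the wrist force passes 120 N, or if a joint passes its speed limit or range.

## Working session

There is one attempt and no reset: what is moved stays moved. The work goes in short steps, Python scripts to look and compute and a shell command to move; the robot and the scene stay as the last step left them, time stands still between calls to the robot, and variables do not carry over. Pictures are saved under pics/ and viewed, about 12 in all and at most 16, crops included, and the job is handed in when it is done.

```bash
ls; mkdir -p pics; cat > h.py <<'E'
import numpy as np, cv2
from scipy.spatial.transform import Rotation as R
from cell import get_obs, capture, sign_off, grasp_offset
def rot(q): return R.from_quat([q[1],q[2],q[3],q[0]]).as_matrix()
def cam(name, png=None):
    o=get_obs(); c=capture(name)
    if 'T_tool_cam' in c:
        T=np.array(c['T_tool_cam']); Rt=rot(o['orientation'])
        c['R']=Rt@T[:3,:3]; c['o']=np.array(o['position'])+Rt@T[:3,3]
    else:
        c['R']=rot(c['orientation']); c['o']=np.array(c['origin'])
    c['img']=cv2.cvtColor(np.array(c['pixels']),cv2.COLOR_RGB2BGR)
    if png: cv2.imwrite('pics/'+png,c['img'])
    return c
def ray(c,u,v):
    d=c['R']@np.array([(u-c['cx'])/c['fx'],(v-c['cy'])/c['fy'],1]); return c['o'],d/np.linalg.norm(d)
def onz(c,u,v,z):
    o,d=ray(c,u,v); return o+d*(z-o[2])/d[2]
def proj(c,p):
    q=c['R'].T@(np.array(p)-c['o']); return np.array([c['fx']*q[0]/q[2]+c['cx'],c['fy']*q[1]/q[2]+c['cy']])
def tri(c1,p1,c2,p2):
    o1,d1=ray(c1,*p1);o2,d2=ray(c2,*p2)
    A=np.c_[d1,-d2]; s=np.linalg.lstsq(A,o2-o1,rcond=None)[0]
    a=o1+d1*s[0];b=o2+d2*s[1]; return (a+b)/2, np.linalg.norm(a-b)
E
python3 - <<'E'
from h import *
np.set_printoptions(precision=4,suppress=True)
for n in ('top','side'):
    c=cam(n,n+'1.png'); print(n,c['o'],c['R'].tolist(),c['fx'],c['cx'],c['cy'])
    np.save(n+'.npy',c,allow_pickle=True)
o=get_obs(); print(o); print(grasp_offset)
c=capture('wrist'); print(c['T_tool_cam'],c['fx'])
E
```

```text
pics
top [ 0.4306 -0.0365  1.1572] [[0.029587277997907176, -0.9954843527476319, 0.09019698673073037], [-0.9994776184167505, -0.030637956560163323, -0.010286199579941827], [0.013003202092385098, -0.08984552883948393, -0.9958708237933767]] 502.75858949538605 322.1509887991861 237.52561286130293
side [ 0.1982 -1.1221  0.9523] [[0.9599538412616992, -0.1678926450931118, 0.22427813618484194], [-0.2801570476994056, -0.5775828184052789, 0.7667529696762624], [0.0008070137923777837, -0.7988805590366138, -0.6014891529546365]] 621.1556769813169 315.3111201586018 246.1275813832587
{'time': 0.1, 'qpos': array([-1.23  ,  0.3202,  1.5655, -0.    ,  1.2574, -0.02  ]), 'joint_velocities': array([-0.0012, -0.0031, -0.0037, -0.0004,  0.0003,  0.0001]), 'effort': array([ -0.0008, -41.6409, -23.4705,  -0.0001,   0.0049,   0.    ]), 'position': array([ 0.2029, -0.5376,  0.2306]), 'orientation': array([-0.0008,  0.9838,  0.1794, -0.0001]), 'contact_force': array([-0.8798, -0.0688, -0.0232]), 'wrist_torque': array([-0.0028,  0.0607,  0.0035]), 'width': 1.0021775887604416}
0.0187
[[-0.0007 -0.9626 -0.271   0.067 ]
 [ 1.     -0.0006 -0.0005  0.0015]
 [ 0.0003 -0.271   0.9626 -0.1436]
 [ 0.      0.      0.      1.    ]] 411.4978954320596
```

View pics/top1.png

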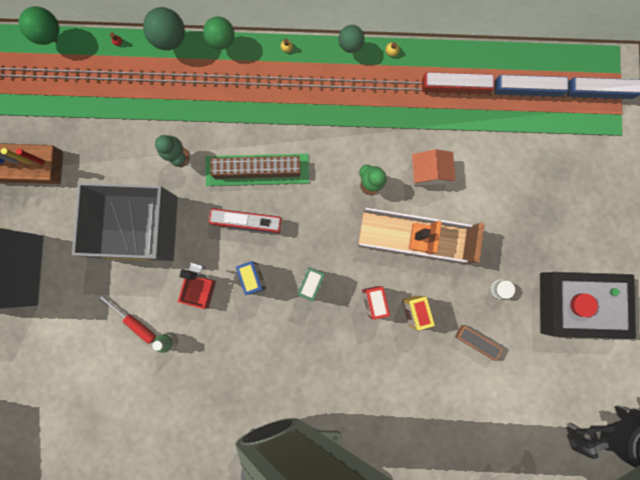

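View pics/side1.png

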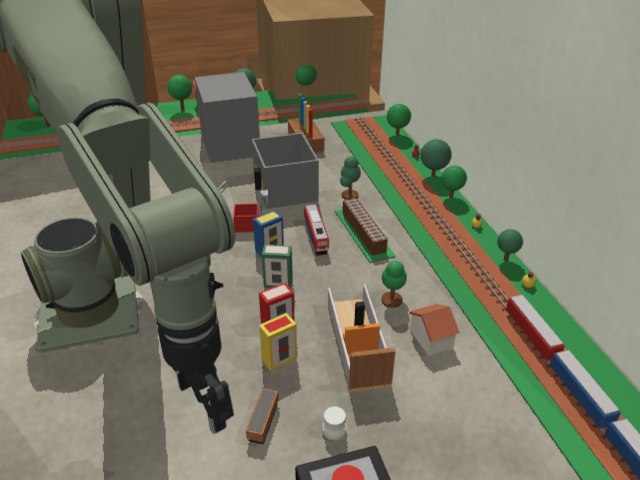

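The top view shows all four boxes upright: blue (249,278), green (311,284), red (376,302) and yellow (421,313). The rack is at (420,235) with its wall at the right, and the stop is at (425,235). The loco is at (245,220), the plinth at (256,167), the tub at (122,220) and the scoop at (195,288). The side view agrees. Next I'll zoom in.

```bash
python3 - <<'E'
from h import *
a=cv2.imread('pics/top1.png')[140:360,70:270]; b=cv2.imread('pics/top1.png')[190:350,225:490]
s=cv2.imread('pics/side1.png')[130:330,225:425]
cv2.imwrite('pics/z1.png',cv2.resize(b,None,fx=3,fy=3,interpolation=cv2.INTER_CUBIC))
A=cv2.resize(a,(390,429),interpolation=cv2.INTER_CUBIC); S=cv2.resize(s,(400,400),interpolation=cv2.INTER_CUBIC)
S=cv2.copyMakeBorder(S,0,29,0,0,cv2.BORDER_CONSTANT)
cv2.imwrite('pics/z2.png',np.hstack([A,S]))
E
```

```text
(no output)
```

View pics/z2.png

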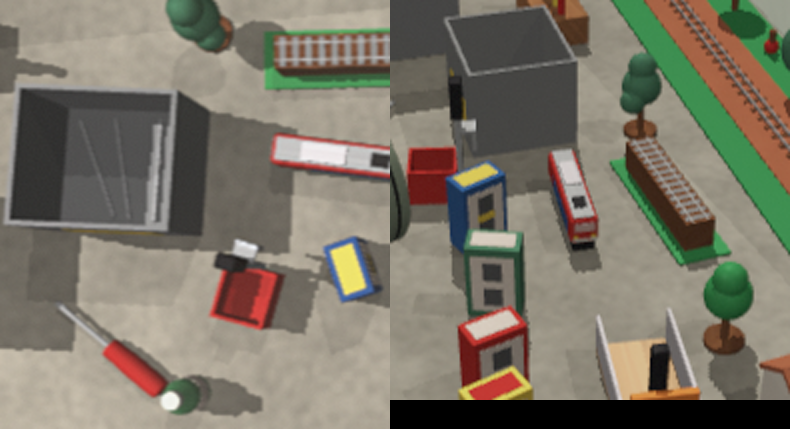

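The loco stands on its wheels. The scoop is upright with its hook towards world +x, and the tub's label wall (-x) faces the robot. Next I'll measure the positions.

```bash
cat > seg.py <<'E'
from h import *
def blob(c,box,lo,hi,k=0):
    x0,y0,x1,y1=box
    hsv=cv2.cvtColor(c['img'],cv2.COLOR_BGR2HSV)[y0:y1,x0:x1]
    m=cv2.inRange(hsv,np.array(lo),np.array(hi))
    if lo[0]==0 and hi[0]<20 and lo[1]>50: m|=cv2.inRange(hsv,np.array([170,lo[1],lo[2]]),np.array([180,hi[1],hi[2]]))
    n,l,st,ce=cv2.connectedComponentsWithStats(m)
    if n<2: return None
    i=1+np.argmax(st[1:,4]); pts=np.argwhere(l==i)[:,::-1].astype(np.float32)+[x0,y0]
    r=cv2.minAreaRect(pts.astype(np.float32)); return dict(n=int(st[i,4]),c=pts.mean(0),rect=r,bp=cv2.boxPoints(r),pts=pts)
E
python3 - <<'E'
from seg import *
np.set_printoptions(precision=4,suppress=True)
T=np.load('top.npy',allow_pickle=True).item();S=np.load('side.npy',allow_pickle=True).item()
Y=([18,90,120],[35,255,255]);W=([0,0,150],[180,60,255]);Rr=([0,150,90],[9,255,255])
L={'blue':((230,258,270,300),(250,205,290,232),Y),'green':((296,262,330,304),(260,240,298,262),W),
'red':((362,284,392,322),(262,285,296,303),W),'yel':((408,296,436,332),(260,315,300,337),Rr)}
for k,(a,b,col) in L.items():
    p=blob(T,a,*col);q=blob(S,b,*col)
    X,e=tri(T,p['c'],S,q['c'])
    w=np.array([onz(T,*v,.1)[:2] for v in p['bp']]); e1=w[1]-w[0];e2=w[2]-w[1]
    l=e1 if np.linalg.norm(e1)>np.linalg.norm(e2) else e2
    print(k,p['n'],q['n'],p['c'],q['c'],X,'err',e,'z.1:',onz(T,*p['c'],.1)[:2],'long axis deg',np.degrees(np.arctan2(l[1],l[0]))%180,np.linalg.norm(e1),np.linalg.norm(e2))
# others
for nm,a,col,z in [('post',(408,220,440,250),([0,0,0],[180,255,60]),.115),('stopO',(405,215,445,255),([5,150,150],[18,255,255]),.082),
  ('plinth green',(195,145,320,195),([40,80,60],[75,255,255]),0.0),('loco red',(200,200,290,240),Rr,.05),('cup',(170,265,220,315),Rr,.05),('handle',(175,260,200,282),([0,0,0],[180,255,60]),.17),('hook',(178,255,210,285),W,.1)]:
    p=blob(T,a,*col)
    if p is None: print(nm,None);continue
    w=np.array([onz(T,*v,z)[:2] for v in p['bp']]); print(nm,p['n'],p['c'],onz(T,*p['c'],z),'rect',w.mean(0),w.tolist(),p['rect'])
E
```

```text
blue 270 113 [248.063  277.6481] [267.2566 217.0708] [0.4365 0.1048 0.1033] err 0.0015773471900482835 z.1: [0.4373 0.105 ] long axis deg 20.7789648633113 0.023724897529796 0.04903450966440619
green 388 170 [308.9639 269.0438] [276.2941 249.1471] [ 0.4442 -0.0188  0.0958] err 0.0306113267955157 z.1: [ 0.4591 -0.0217] long axis deg 91.72642856567536 0.06934410277274883 0.05231355526433867
red 269 179 [377.7621 302.7286] [275.5419 291.9665] [ 0.3925 -0.1672  0.1022] err 0.0014556667261672897 z.1: [ 0.3931 -0.1677] long axis deg 14.206586578784822 0.023618526436102592 0.04922582150896828
yel 238 189 [421.7479 313.0126] [277.0741 323.8201] [ 0.3738 -0.2595  0.1019] err 0.0016570796707579547 z.1: [ 0.3745 -0.26  ] long axis deg 16.82474874735638 0.021401671692425663 0.047594876712466094
post 57 [419.9474 235.2807] [ 0.536  -0.2512  0.115 ] rect [ 0.5367 -0.2521] [[0.5392865294859855, -0.23915915236890212], [0.5480216492354096, -0.2592721623246874], [0.5340801366690479, -0.26506012739754736], [0.5253681489566571, -0.24496455313888563]] ((420.3793029785156, 234.9482879638672), (7.24211788177
[... 1449 characters left out ...]
handle 105 [188.3714 274.5429] [0.4394 0.2122 0.17  ] rect [0.4386 0.2121] [[0.43476653601271964, 0.22832443265467894], [0.4497958349741383, 0.22488518097011378], [0.44249328931773374, 0.19592529242300985], [0.42747983533522543, 0.19940426797310384]] ((188.367919921875, 274.9622802734375), (15.247020721435547, 7.966911792755127), 15.945395469665527)
hook 130 [197.9    268.6308] [0.453  0.2106 0.1   ] rect [0.4539 0.2098] [[0.45147834462093284, 0.23536447518642323], [0.4668319834614031, 0.23238017984978265], [0.45633566545735166, 0.1841283475242025], [0.44100268781277485, 0.18717617187929184]] ((198.3235321044922, 268.2059020996094), (23.525955200195312, 7.518604278564453), 14.03624439239502)
```

View pics/z1.png

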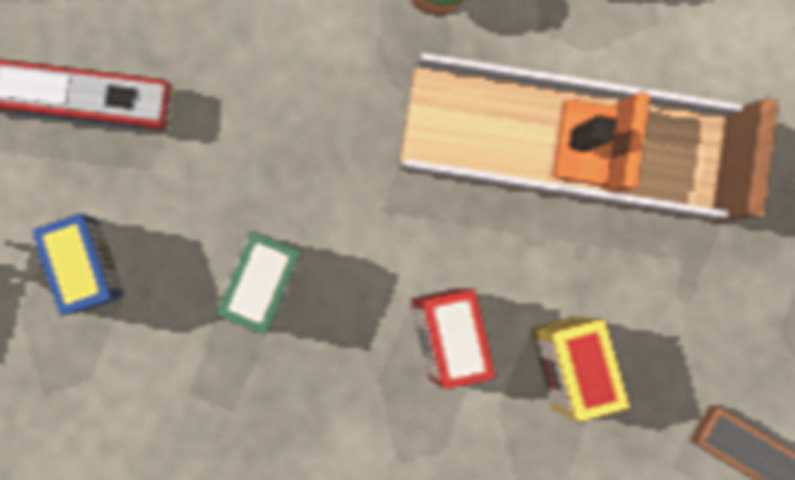

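```bash
cat >> h.py <<'E'
def yaw(o=None):
    o=o or get_obs(); m=rot(o['orientation']); return np.degrees(np.arctan2(m[1,0],m[0,0]))
def plan(x,y,z,phi,n,start=None):
    """row for n equal rows from start (or now) to target, tool pointing down"""
    if start is None:
        o=get_obs(); start=[*o['position'],yaw(o)]
    s=-(((phi-start[3]+180)%360)-180)/n
    M=np.zeros((2,2))
    for i in range(n):
        a=np.radians(start[3]-s*i); M+=np.array([[np.cos(a),np.sin(a)],[np.sin(a),-np.cos(a)]])
    d=np.linalg.solve(M,np.array([x-start[0],y-start[1]]))*100
    print(f'{n} rows of [{d[0]:.3f}, {d[1]:.3f}, {-(z-start[2])*100/n:.3f}, {s:.3f}]  |xyz|={np.hypot(np.hypot(*d),(z-start[2])*100/n):.2f}')
    return [x,y,z,phi]
E
python3 - <<'E'
from h import *
T=np.load('top.npy',allow_pickle=True).item()
g=lambda u,v,z:onz(T,225+u/3,190+v/3,z).round(4)
for n,u,v,z in [('railUL',422,60,.052),('railUR',742,106,.052),('railLL',402,165,.052),('railLR',728,213,.052),('wallin top',751,101,.1),('wallin bot',742,213,.1),('stopplate top face?',648,93,.082),('',632,190,.082)]: print(n,g(u,v,z))
plan(.53,-.22,.32,83,12)
E
```

```text
railUL [ 0.595  -0.1427  0.052 ]
railUR [ 0.5681 -0.3805  0.052 ]
railLL [ 0.5166 -0.1297  0.052 ]
railLR [ 0.4886 -0.3704  0.052 ]
wallin top [ 0.5659 -0.372   0.1   ]
wallin bot [ 0.4864 -0.3658  0.1   ]
stopplate top face? [ 0.5717 -0.3032  0.082 ]
 [ 0.5014 -0.2923  0.082 ]
12 rows of [3.977, 0.353, -0.744, -5.194]  |xyz|=4.06
```

```bash
python3 -m jog '[[[3.98,0.35,-0.74,-5.19,8.5],[3.98,0.35,-0.74,-5.19,8.5],[3.98,0.35,-0.74,-5.19,8.5],[3.98,0.35,-0.74,-5.19,8.5],[3.98,0.35,-0.74,-5.19,8.5],[3.98,0.35,-0.74,-5.19,8.5],[3.98,0.35,-0.74,-5.19,8.5],[3.98,0.35,-0.74,-5.19,8.5],[3.98,0.35,-0.74,-5.19,8.5],[3.98,0.35,-0.74,-5.19,8.5],[3.98,0.35,-0.74,-5.19,8.5],[3.98,0.35,-0.74,-5.19,8.5]]]'
python3 - <<'E'
from h import *
o=get_obs();print(o['time'],o['position'],yaw(o))
c=cam('wrist','w1.png');np.save('w1.npy',c,allow_pickle=True)
E
```

```text
time: 1.15
position: [0.5311, -0.2181, 0.3198]
orientation: [-0.0, 0.748, 0.664, -0.0]
contact_force: [0.3, -0.7, 0.1]
width: 0.992
1.15 [ 0.53110877 -0.21806428  0.31984209] 83.21648805079178
```

View pics/w1.png

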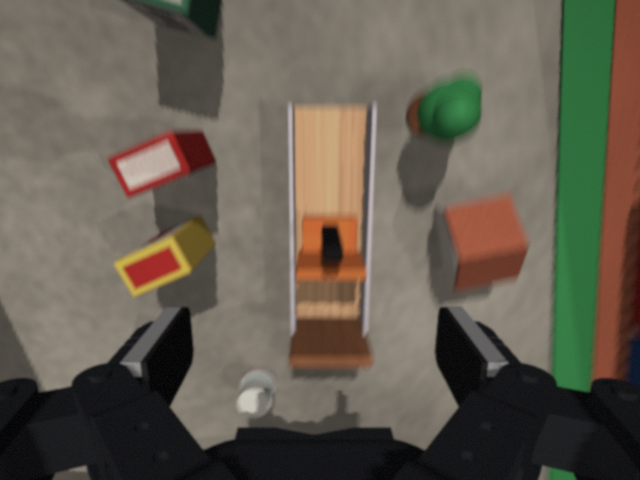

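The wrist view shows the rack clear. Rails run at columns 291 and 375→366, the wall top is around row 357, the post top around (333,250), and the red and yellow boxes are at left.

```bash
python3 - <<'E'
from seg import *
np.set_printoptions(precision=4,suppress=True)
T=np.load('top.npy',allow_pickle=True).item();c=np.load('w1.npy',allow_pickle=True).item()
for n,u,v,z in [('railL',291,103,.052),('railL',293,332,.052),('railR',375,102,.052),('railR',366,332,.052),('wall face top',330,350,.1),('wall back top',330,367,.1),('stop face bottom edge top',331,278,.082),('stop plate back top',331,266,.082)]: print(n,onz(c,u,v,z))
i=c['img']; print(i[310:370:3,330].tolist()); print(i[222:284:2,331].tolist()); print(i[240,312:352:2].tolist())
E
```

```text
railL [ 0.519 -0.128  0.052]
railL [ 0.489  -0.3665  0.052 ]
railR [ 0.5981 -0.1366  0.052 ]
railR [ 0.5692 -0.376   0.052 ]
wall face top [ 0.5286 -0.3654  0.1   ]
wall back top [ 0.5265 -0.3844  0.1   ]
stop face bottom edge top [ 0.5377 -0.2968  0.082 ]
stop plate back top [ 0.539  -0.2844  0.082 ]
[[106, 141, 182], [100, 133, 172], [82, 111, 147], [57, 80, 110], [37, 55, 85], [39, 56, 86], [37, 55, 85], [37, 56, 85], [36, 55, 84], [36, 53, 83], [35, 51, 81], [36, 53, 82], [36, 53, 82], [36, 54, 82], [37, 54, 84], [44, 66, 102], [53, 78, 121], [58, 86, 132], [57, 82, 122], [59, 76, 104]]
[[46, 87, 159], [40, 74, 136], [31, 55, 104], [17, 24, 46], [13, 12, 15], [17, 14, 13], [17, 14, 14], [11, 10, 9], [13, 12, 14], [12, 12, 12], [18, 16, 20], [19, 19, 20], [21, 20, 22], [20, 17, 17], [22, 22, 22], [26, 23, 25], [25, 23, 24], [24, 23, 24], [21, 23, 27], [21, 24, 39], [22, 29, 50], [16, 30, 55], [15, 33, 67], [21, 43, 86], [26, 50, 101], [32, 61, 117], [39, 71, 136], [46, 78, 138], [53, 85, 139], [61, 90, 138], [63, 90, 128]]
[[57, 110, 196], [57, 109, 196], [57, 110, 196], [57, 110, 195], [49, 95, 171], [23, 49, 94], [14, 15, 25], [19, 17, 19], [14, 12, 15], [14, 13, 13], [12, 13, 13], [17, 16, 16], [16, 13, 14], [17, 24, 39], [33, 61, 109], [48, 91, 163], [55, 107, 191], [59, 111, 197], [56, 107, 196], [55, 103, 196]]
```

```bash
python3 - <<'E'
from h import *
np.set_printoptions(precision=4,suppress=True)
T=np.load('top.npy',allow_pickle=True).item();c=np.load('w1.npy',allow_pickle=True).item()
print(onz(c,333,249,.115), onz(c,330,355,.1))
for u,v in [(420,235),(421.5,235)]: print(tri(c,(333,249),T,(u,v)))
O=np.array([.529,-.370]);ry=np.array([.119,.993])
p=onz(c,333,249,.115)[:2]-O; print('rack y',p@ry,'x',p@np.array([.993,-.119]))
s=plan(*onz(c,333,249,.115)[:2],.13,83.2,8)
E
```

```text
[ 0.5424 -0.2574  0.115 ] [ 0.5279 -0.3709  0.1   ]
(array([ 0.5395, -0.254 ,  0.1162]), np.float64(0.008263556890336917))
(array([ 0.5405, -0.26  ,  0.0988]), np.float64(0.006058718121488252))
rack y 0.11340464415913197 x -6.314061576880373e-05
8 rows of [-0.561, 0.179, 2.398, 0.064]  |xyz|=2.47
```

```bash
python3 -m jog '[[[-0.56,0.18,2.4,0,8.5],[-0.56,0.18,2.4,0,8.5],[-0.56,0.18,2.4,0,8.5],[-0.56,0.18,2.4,0,8.5],[-0.56,0.18,2.4,0,8.5],[-0.56,0.18,2.4,0,8.5],[-0.56,0.18,2.4,0,8.5],[-0.56,0.18,2.4,0,6],[0,0,2.4,0,4],[0,0,2.4,0,3],[0,0,0,0,0],[0,0,0,0,0]]]'
python3 -m jog '[[[0,0,0,0,0],[0,0,0,0,0],[0,0,0,0,0],[0,0,0,0,0],[0,0,0,0,0],[0,0,0,0,0]]]'
python3 -c "
from h import *
plan(.529+.119*.221,-.370+.993*.221,get_obs()['position'][2],83.2,12)"
```

```text
time: 2.2
position: [0.5381, -0.2659, 0.079]
orientation: [-0.002, 0.749, 0.662, -0.001]
contact_force: [-0.2, -0.3, 0.9]
width: 0.294
time: 2.7
position: [0.5412, -0.2667, 0.0806]
orientation: [0.002, 0.749, 0.662, 0.001]
contact_force: [6.5, -1.2, -12.6]
width: 0.199
12 rows of [0.975, -0.000, -0.000, -0.024]  |xyz|=0.97
```

```bash
python3 -m jog '[[[0.9,0,0,0,0],[0.9,0,0,0,0],[0.9,0,0,0,0],[0.9,0,0,0,0],[0.9,0,0,0,0],[0.9,0,0,0,0],[0.9,0,0,0,0],[0.9,0,0,0,0],[0.9,0,0,0,0],[0.9,0,0,0,0],[0.9,0,0,0,0],[0.6,0,0,0,0]]]'
python3 -m jog '[[[0,0,0,0,4],[0,0,0,0,4],[0,0,0,0,6],[0,0,-3,0,8.5],[0,0,-4,0,8.5],[0,0,-4,0,8.5],[0,0,-4,0,8.5],[0,0,-2,0,8.5]]]'
python3 - <<'E'
from h import *
c=cam('wrist','w2.png');np.save('w2.npy',c,allow_pickle=True)
o=get_obs();print(o['position'],yaw(o))
cam('top','top2.png')
a=cv2.imread('pics/w2.png')[60:480,80:560];b=cv2.imread('pics/top2.png')[195:345,225:495]
b=cv2.resize(b,(756,420))[:, :]; 
cv2.imwrite('pics/m2.png',cv2.resize(np.hstack([cv2.resize(a,(400,350)),cv2.resize(b,(400,350))]),(800,350)))
E
```

```text
time: 3.7
position: [0.5548, -0.1623, 0.0806]
orientation: [0.003, 0.749, 0.662, 0.002]
contact_force: [7.9, -3.1, -14.5]
width: 0.206
time: 4.37
position: [0.5534, -0.1628, 0.257]
orientation: [0.004, 0.749, 0.662, 0.003]
contact_force: [0.5, 0.0, 0.7]
width: 0.997
[ 0.55470479 -0.16321731  0.25962253] 82.92006692225871
```

View pics/m2.png

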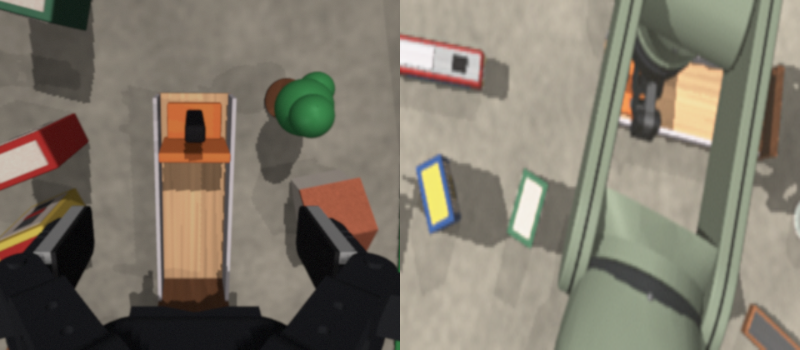

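The stop is drawn back with an opening of about 0.18, and the boxes haven't moved. Yellow goes first.

```bash
python3 - <<'E'
from h import *
plan(.374,-.2595,.15,106.8,7)
E
```

```text
7 rows of [-1.244, -2.661, 1.521, -3.411]  |xyz|=3.31
```

```bash
python3 -m jog '[[[-1.24,-2.66,1.52,-3.41,8.5],[-1.24,-2.66,1.52,-3.41,8.5],[-1.24,-2.66,1.52,-3.41,8.5],[-1.24,-2.66,1.52,-3.41,8.5],[-1.24,-2.66,1.52,-3.41,8.5],[-1.24,-2.66,1.52,-3.41,8.5],[-1.24,-2.66,1.52,-3.41,8.5],[0,0,0,0,8.5],[0,0,0,0,8.5]]]'
python3 - <<'E'
from h import *
o=get_obs();print(o['position'],yaw(o))
c=cam('wrist','w3.png');np.save('w3.npy',c,allow_pickle=True)
plan(.374,-.2595,.05,106.8,4)
E
```

```text
time: 5.22
position: [0.3704, -0.2584, 0.143]
orientation: [-0.001, 0.598, 0.802, 0.0]
contact_force: [0.4, -0.3, 0.1]
width: 0.997
[ 0.37037741 -0.25835243  0.1429879 ] 106.59766048038142
4 rows of [-0.042, 0.044, 2.343, -0.029]  |xyz|=2.34
```

View pics/w3.png

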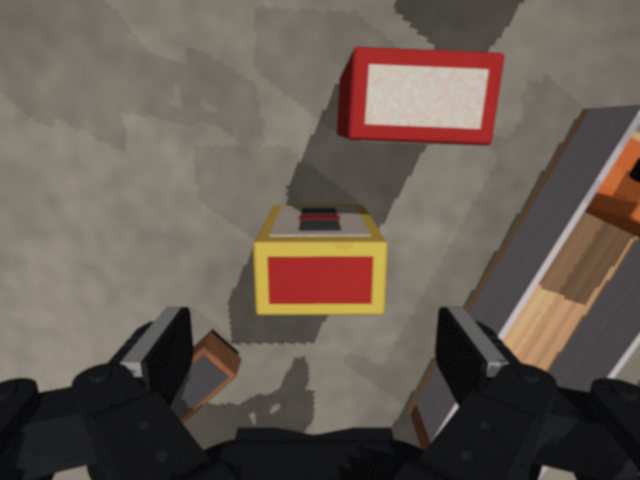

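The yellow lid is centred at (320,280) and square to the jaws. Checking the numbers, then grasping.

```bash
python3 - <<'E'
from h import *
c=np.load('w3.npy',allow_pickle=True).item()
print(onz(c,320,280,.1),onz(c,255,280,.1),onz(c,385,280,.1), onz(c,428,97,.1))
p=onz(c,320,280,.1); plan(p[0],p[1],.05,106.6,4)
E
```

```text
[ 0.37299956 -0.2622257   0.1       ] [ 0.34288232 -0.27120633  0.1       ] [ 0.4030945  -0.25325172  0.1       ] [ 0.39322862 -0.1689927   0.1       ]
4 rows of [-0.100, 0.000, 2.343, 0.021]  |xyz|=2.35
```

```bash
python3 -m jog '[[[-0.1,0,2.35,0,8.5],[-0.1,0,2.35,0,8.5],[-0.1,0,2.35,0,8.5],[-0.05,0,2.2,0,8.5],[0,0,0,0,6],[0,0,0,0,5],[0,0,0,0,5],[0,0,0,0,5],[0,0,0,0,5],[0,0,0,0,5]]]'
python3 -m jog '[[[0,0,-2,0,5],[0,0,-4,0,5],[0,0,-4,0,5],[0,0,0,0,5]]]'
python3 - <<'E'
from h import *
O=np.array([.529,-.370]);ry=np.array([.119,.993])
p=O+ry*.030; o=get_obs();print(o['position'],yaw(o))
s=plan(.40,-.21,.16,95,4); s=plan(*(O+ry*.024),.16,83.2,5,s)
E
```

```text
time: 6.1
position: [0.3736, -0.2619, 0.0522]
orientation: [0.001, 0.596, 0.803, -0.0]
contact_force: [1.1, -0.2, -0.6]
width: 0.743
time: 6.43
position: [0.377, -0.2645, 0.1585]
orientation: [0.008, 0.596, 0.803, 0.0]
contact_force: [1.0, -0.3, -0.4]
width: 0.741
[ 0.3769599  -0.26448477  0.15848138] 106.81086064527045
4 rows of [1.209, 0.856, -0.038, 2.953]  |xyz|=1.48
5 rows of [-2.741, 2.628, -0.000, 2.360]  |xyz|=3.80
```

```bash
python3 - <<'E'
from h import *
O=np.array([.529,-.370]);ry=np.array([.119,.993])
plan(*(O+ry*.024),.17,83.2,6)
E
```

```text
6 rows of [-1.676, 2.414, -0.192, 3.935]  |xyz|=2.95
```

```bash
python3 -m jog '[[[-1.68,2.41,-0.19,3.93,5],[-1.68,2.41,-0.19,3.93,5],[-1.68,2.41,-0.19,3.93,5],[-1.68,2.41,-0.19,3.93,5],[-1.68,2.41,-0.19,3.93,5],[-1.68,2.41,-0.19,3.93,5],[0,0,0,0,5],[0,0,0,0,5],[0,0,0,0,5]]]'
python3 - <<'E'
from h import *
c=cam('wrist','w4.png');np.save('w4.npy',c,allow_pickle=True)
O=np.array([.529,-.370]);ry=np.array([.119,.993])
o=get_obs();print(o['position'],yaw(o))
plan(*(O+ry*.024),.17,83.2,1)
E
```

```text
time: 7.18
position: [0.5269, -0.3429, 0.162]
orientation: [-0.001, 0.747, 0.664, -0.0]
contact_force: [0.1, -0.3, -1.4]
width: 0.743
[ 0.52665445 -0.34269959  0.16223437] 83.26154320413478
1 rows of [-0.283, 0.557, -0.777, 0.062]  |xyz|=1.00
```

View pics/w4.png

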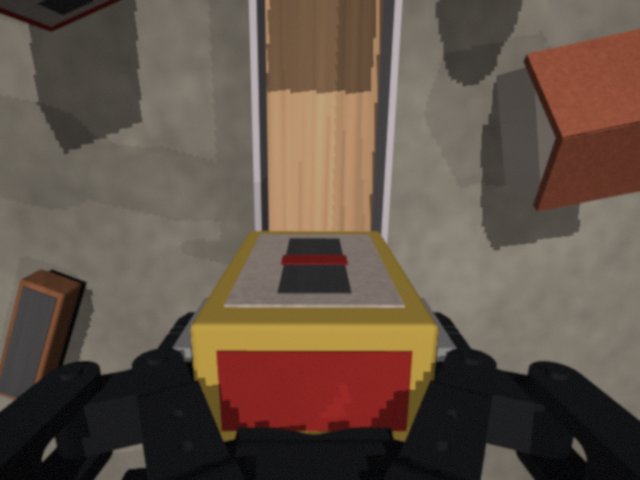

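```bash
python3 - <<'E'
from h import *
c=np.load('w4.npy',allow_pickle=True).item()
O=np.array([.529,-.370]);ry=np.array([.119,.993]);rx=np.array([.993,-.119])
for n,u,v,z in [('lidL',195,325,.21),('lidR',436,325,.21),('botL',254,233,.11),('botR',380,233,.11),('rail L',258,200,.052),('rail R',388,200,.052),('L',252,20,.052),('R',397,20,.052)]:
    p=onz(c,u,v,z)[:2]-O; print(n,(p@rx).round(4),(p@ry).round(4))
E
```

```text
lidL -0.0364 0.0441
lidR 0.0252 0.0443
botL -0.0356 0.0428
botR 0.0262 0.0429
rail L -0.0412 0.0492
rail R 0.0397 0.0493
L -0.0409 0.1502
R 0.0397 0.1503
```

```bash
python3 -m jog '[[[-0.2,0.55,0,0,5],[0,0,2.5,0,5],[0,0,2.5,0,5],[0,0,2.5,0,5],[0,0,1.5,0,5],[0,0,1,0,5],[0,0,0,0,5],[0,0,0,0,5]]]'
python3 -c "
from h import *
o=get_obs();p=o['position'];O=np.array([.529,-.370]);print(p,(p[:2]-O)@[.993,-.119],(p[:2]-O)@[.119,.993],yaw(o))"
```

```text
time: 7.9
position: [0.5332, -0.3462, 0.0631]
orientation: [0.0, 0.748, 0.664, 0.0]
contact_force: [0.7, 0.2, -0.5]
width: 0.745
[ 0.53320238 -0.34617982  0.06312141] 0.0013383662787095933 0.024153525795242412 83.24700124107504
```

```bash
python3 -m jog '[[[0,0,0.2,0,5],[0,0,0,0,8.5],[0,0,0,0,8.5],[0,0,0,0,8.5],[0,0,0,0,8.5],[0,0,-3,0,8.5],[0,0,-4,0,8.5],[0,0,-4,0,8.5]]]'
python3 - <<'E'
from h import *
o=get_obs();print(o['position'],yaw(o))
s=plan(.393,-.1675,.15,104.2,8)
E
```

```text
time: 8.57
position: [0.5324, -0.3456, 0.1711]
orientation: [-0.001, 0.748, 0.664, -0.0]
contact_force: [0.7, -0.1, -0.4]
width: 0.997
[ 0.53235586 -0.34563712  0.17108108] 83.24152009758285
8 rows of [2.311, -1.656, 0.264, -2.620]  |xyz|=2.85
```

```bash
python3 -m jog '[[[2.31,-1.66,0.2,-2.62,8.5],[2.31,-1.66,0.2,-2.62,8.5],[2.31,-1.66,0.2,-2.62,8.5],[2.31,-1.66,0.2,-2.62,8.5],[2.31,-1.66,0.2,-2.62,8.5],[2.31,-1.66,0.2,-2.62,8.5],[2.31,-1.66,0.2,-2.62,8.5],[2.31,-1.66,0.2,-2.62,8.5],[0,0,0,0,8.5],[0,0,0,0,8.5]]]'
cat > chk.py <<'E'
import sys
from seg import *
k=sys.argv[1]; col={'w':([0,0,185],[180,50,255]),'y':([18,90,120],[35,255,255])}[k]
o=get_obs();c=cam('wrist',sys.argv[2]);print(o['position'],yaw(o))
b=blob(c,(170,130,470,340),*col)
w=np.array([onz(c,*v,.1)[:2] for v in b['bp']]);e1=w[1]-w[0];e2=w[2]-w[1]
l=e1 if np.linalg.norm(e1)>np.linalg.norm(e2) else e2
p=w.mean(0); a=np.degrees(np.arctan2(l[1],l[0]))
print(b['n'],b['rect'],'sizes',np.linalg.norm(e1),np.linalg.norm(e2),'centre',p,'axis',a%180)
ph=a%180
phi=(a+90)%180
plan(p[0],p[1],.05,phi,4)
E
python3 chk.py w w5.png
```

```text
time: 9.4
position: [0.3927, -0.1674, 0.1551]
orientation: [0.0, 0.614, 0.789, 0.0]
contact_force: [0.4, -0.2, -0.0]
width: 1.001
[ 0.3926815  -0.16738597  0.15506412] 104.23446085504334
4239 ((313.0, 267.0), (44.0, 98.0), 90.0) sizes 0.0492303094458409 0.023731105373399702 centre [ 0.39147322 -0.17014755] axis 14.197444062275707
4 rows of [-0.031, -0.072, 2.632, 0.002]  |xyz|=2.63
```

```bash
python3 -m jog '[[[-0.05,-0.07,2.6,0,8.5],[-0.03,-0.07,2.6,0,8.5],[-0.03,-0.07,2.6,0,8.5],[-0.03,-0.07,2.6,0,8.5],[0,0,0,0,6],[0,0,0,0,5],[0,0,0,0,5],[0,0,0,0,5],[0,0,0,0,5],[0,0,0,0,5]]]'
python3 -m jog '[[[0,0,-2,0,5],[0,0,-4,0,5],[0,0,-4,0,5],[0,0,-1,0,5],[0,0,0,0,5]]]'
python3 - <<'E'
from h import *
O=np.array([.529,-.370]);ry=np.array([.119,.993])
o=get_obs();print(o['position'],yaw(o))
plan(*(O+ry*.065),.165,83.2,6)
E
```

```text
time: 10.28
position: [0.3917, -0.1704, 0.0516]
orientation: [0.001, 0.614, 0.789, 0.0]
contact_force: [0.8, -0.2, -1.3]
width: 0.741
time: 10.7
position: [0.3932, -0.1711, 0.1645]
orientation: [0.005, 0.614, 0.789, 0.001]
contact_force: [0.8, -0.6, -1.8]
width: 0.741
[ 0.39323437 -0.17109654  0.16448697] 104.204464585985
6 rows of [-2.470, 2.180, -0.009, 3.501]  |xyz|=3.29
```

```bash
python3 -m jog '[[[-2.47,2.18,0,3.5,5],[-2.47,2.18,0,3.5,5],[-2.47,2.18,0,3.5,5],[-2.47,2.18,0,3.5,5],[-2.47,2.18,0,3.5,5],[-2.47,2.18,0,3.5,5],[0,0,0,0,5],[0,0,0,0,5],[0,0,0,0,5]]]'
cat > rk.py <<'E'
import sys
from h import *
o=get_obs();p=o['position'];O=np.array([.529,-.370]);d=p[:2]-O
print(p,'rack x',(d@[.993,-.119]).round(4),'y',(d@[.119,.993]).round(4),'yaw',yaw(o).round(2))
if len(sys.argv)>1: plan(*(O+np.array([.119,.993])*float(sys.argv[1])),float(sys.argv[2]),83.2,1)
E
python3 rk.py .065 .165
python3 - <<'E'
from h import *
c=cam('top','top3.png'); c=cam('wrist','w6.png')
E
```

```text
time: 11.45
position: [0.5332, -0.3036, 0.1589]
orientation: [-0.002, 0.748, 0.664, -0.001]
contact_force: [-0.1, 0.6, -1.7]
width: 0.74
[ 0.53316396 -0.30356373  0.15885003] rack x -0.0038 y 0.0665 yaw 83.22
1 rows of [-0.146, 0.377, -0.615, 0.016]  |xyz|=0.74
```

```bash
python3 -m jog '[[[-0.1,0.38,0,0,5],[0,0,2.5,0,5],[0,0,2.5,0,5],[0,0,2.5,0,5],[0,0,1.5,0,5],[0,0,0.7,0,5],[0,0,0,0,5],[0,0,0,0,5]]]'
python3 rk.py
```

```text
time: 12.22
position: [0.5386, -0.3059, 0.0643]
orientation: [0.001, 0.748, 0.664, 0.0]
contact_force: [1.3, -0.6, -0.5]
width: 0.744
[ 0.53857519 -0.3058696   0.06433714] rack x 0.0019 y 0.0648 yaw 83.22
```

Lower, release, rise, then go to green: lid about (311,284) in the top view, reading it again now.

```bash
python3 -m jog '[[[0,0,0.35,0,5],[0,0,0,0,8.5],[0,0,0,0,8.5],[0,0,0,0,8.5],[0,0,0,0,8.5],[0,0,-3,0,8.5],[0,0,-4,0,8.5],[0,0,-4,0,8.5]]]'
python3 - <<'E'
from seg import *
c=cam('top','top4.png')
for nm,a,col in [('green',(296,262,330,304),([0,0,185],[180,45,255])),('blue',(225,250,275,305),([18,90,120],[35,255,255]))]:
    b=blob(c,a,*col); 
    w=np.array([onz(c,*v,.1)[:2] for v in b['bp']]);e1=w[1]-w[0];e2=w[2]-w[1]
    l=e1 if np.linalg.norm(e1)>np.linalg.norm(e2) else e2
    print(nm,b['n'],b['rect'],onz(c,*b['c'],.1),np.linalg.norm(e1),np.linalg.norm(e2),'axis',np.degrees(np.arctan2(l[1],l[0])))
    if nm=='green': p=onz(c,*b['c'],.1);plan(p[0],p[1],.15,np.degrees(np.arctan2(l[1],l[0]))%180+90-180*(np.degrees(np.arctan2(l[1],l[0]))%180>90),8)
E
```

```text
time: 12.88
position: [0.5374, -0.3055, 0.1706]
orientation: [-0.001, 0.748, 0.664, -0.0]
contact_force: [2.3, -0.5, 0.3]
width: 0.993
green 307 ((310.6035461425781, 283.7514953613281), (12.307694435119629, 24.76923370361328), 22.61986541748047) [ 0.42848995 -0.0260802   0.1       ] 0.051642022327803336 0.025819528949818187 axis -20.843426795369158
8 rows of [3.126, -2.176, 0.384, 1.755]  |xyz|=3.83
blue 272 ((248.2000274658203, 277.6000061035156), (23.400856018066406, 11.384201049804688), 71.56505584716797) [0.43741221 0.10498063 0.1       ] 0.023724897529796 0.04903450966440619 axis -159.2210351366887
```

```bash
python3 -m jog '[[[3.13,-2.17,0.2,1.75,8.5],[3.13,-2.17,0.2,1.75,8.5],[3.13,-2.17,0.2,1.75,8.5],[3.13,-2.17,0.2,1.75,8.5],[3.13,-2.17,0.2,1.75,8.5],[3.13,-2.17,0.2,1.75,8.5],[3.13,-2.17,0.2,1.75,8.5],[3.13,-2.17,0.2,1.75,8.5],[0,0,0,0,8.5],[0,0,0,0,8.5]]]'
python3 chk.py w w7.png
```

```text
time: 13.77
position: [0.4248, -0.0222, 0.1544]
orientation: [0.0, 0.822, 0.57, 0.0]
contact_force: [0.7, -0.4, 0.6]
width: 0.996
[ 0.42475406 -0.02218737  0.15441136] 69.43141615110284
4049 ((322.5, 273.0), (42.0, 97.0), 90.0) sizes 0.04881211344513111 0.022775798434422335 centre [ 0.42663596 -0.02915697] axis 159.38821578761704
4 rows of [-0.127, 0.079, 2.613, -0.015]  |xyz|=2.62
```

```bash
python3 -m jog '[[[-0.13,0.08,2.6,0,8.5],[-0.13,0.08,2.6,0,8.5],[-0.13,0.08,2.6,0,8.5],[-0.13,0.08,2.6,0,8.5],[0,0,0,0,6],[0,0,0,0,5],[0,0,0,0,5],[0,0,0,0,5],[0,0,0,0,5],[0,0,0,0,5]]]'
python3 -m jog '[[[0,0,-2,0,5],[0,0,-4,0,5],[0,0,-4,0,5],[0,0,-1.5,0,5],[0,0,0,0,5],[0,0,0,0,5]]]'
python3 - <<'E'
from h import *
O=np.array([.529,-.370]);ry=np.array([.119,.993])
o=get_obs();print(o['position'],yaw(o))
plan(*(O+ry*.106),.17,83.2,8)
E
```

```text
time: 14.65
position: [0.4271, -0.0298, 0.0511]
orientation: [0.001, 0.823, 0.568, 0.001]
contact_force: [0.2, -0.4, -0.2]
width: 0.742
time: 15.15
position: [0.4266, -0.0296, 0.166]
orientation: [0.001, 0.823, 0.568, 0.001]
contact_force: [-0.9, -1.2, -1.3]
width: 0.743
[ 0.42657964 -0.02964028  0.16600667] 69.21344073226818
8 rows of [-2.485, 2.140, -0.050, -1.748]  |xyz|=3.28
```

```bash
python3 -m jog '[[[-2.48,2.14,-0.5,-1.75,5],[-2.48,2.14,-0.5,-1.75,5],[-2.48,2.14,-0.3,-1.75,5],[-2.48,2.14,0,-1.75,5],[-2.48,2.14,0,-1.75,5],[-2.48,2.14,0,-1.75,5],[-2.48,2.14,0.3,-1.75,5],[-2.48,2.14,0.5,-1.75,5],[0,0,0,0,5],[0,0,0,0,5],[0,0,0,0,5]]]'
python3 rk.py .106 .165
```

```text
time: 16.07
position: [0.5401, -0.2635, 0.168]
orientation: [-0.002, 0.748, 0.664, -0.001]
contact_force: [0.0, -0.2, -1.1]
width: 0.743
[ 0.54011646 -0.26350394  0.16798386] rack x -0.0016 y 0.1071 yaw 83.18
1 rows of [-0.105, 0.163, 0.298, -0.023]  |xyz|=0.36
```

```bash
python3 -m jog '[[[-0.1,0.16,0,0,5],[0,0,2.5,0,5],[0,0,2.5,0,5],[0,0,2.5,0,5],[0,0,2,0,5],[0,0,1.1,0,5],[0,0,0,0,5],[0,0,0,0,5]]]'
python3 rk.py
```

```text
time: 16.73
position: [0.543, -0.2651, 0.0645]
orientation: [0.0, 0.748, 0.664, 0.0]
contact_force: [0.3, 1.1, -0.8]
width: 0.742
[ 0.54299547 -0.26510816  0.06449457] rack x 0.0014 y 0.1058 yaw 83.24
```

```bash
python3 -m jog '[[[0,0,0.4,0,5],[0,0,0,0,8.5],[0,0,0,0,8.5],[0,0,0,0,8.5],[0,0,0,0,8.5],[0,0,-3,0,8.5],[0,0,-4,0,8.5],[0,0,-4,0,8.5]]]'
python3 - <<'E'
from seg import *
c=cam('top','top5.png')
for nm,a,col in [('blue',(225,250,275,305),([18,90,120],[35,255,255]))]:
    b=blob(c,a,*col)
    if b is None: print('none'); break
    w=np.array([onz(c,*v,.1)[:2] for v in b['bp']]);e1=w[1]-w[0];e2=w[2]-w[1]
    l=e1 if np.linalg.norm(e1)>np.linalg.norm(e2) else e2
    print(nm,b['n'],b['rect'],onz(c,*b['c'],.1),np.linalg.norm(e1),np.linalg.norm(e2),'axis',np.degrees(np.arctan2(l[1],l[0]))%180)
    p=onz(c,*b['c'],.1);plan(p[0],p[1],.16,np.degrees(np.arctan2(l[1],l[0]))%180+90,11)
E
```

```text
time: 17.4
position: [0.5422, -0.2653, 0.1708]
orientation: [-0.001, 0.748, 0.664, -0.0]
contact_force: [0.8, -0.1, -1.1]
width: 0.994
blue 272 ((248.2000274658203, 277.6000061035156), (23.400856018066406, 11.384201049804688), 71.56505584716797) [0.43741221 0.10498063 0.1       ] 0.023724897529796 0.04903450966440619 axis 20.7789648633113
11 rows of [3.503, -0.657, 0.188, -2.508]  |xyz|=3.57
```

```bash
python3 -m jog '[[[3.5,-0.66,0,-2.51,8.5],[3.5,-0.66,0,-2.51,8.5],[3.5,-0.66,0,-2.51,8.5],[3.5,-0.66,0,-2.51,8.5],[3.5,-0.66,0,-2.51,8.5],[3.5,-0.66,0,-2.51,8.5],[3.5,-0.66,0,-2.51,8.5],[3.5,-0.66,0.2,-2.51,8.5],[3.5,-0.66,0.5,-2.51,8.5],[3.5,-0.66,0.5,-2.51,8.5],[3.5,-0.66,0.5,-2.51,8.5],[0,0,0,0,8.5]]]'
python3 chk.py y w8.png
```

```text
time: 18.45
position: [0.4295, 0.1103, 0.1524]
orientation: [-0.002, 0.565, 0.825, -0.0]
contact_force: [0.2, 0.2, -0.4]
width: 0.996
[0.42946022 0.11025659 0.15241223] 111.15820691577396
4388 ((323.5, 284.0), (44.0, 99.0), 90.0) sizes 0.04963847182988424 0.023933837864988535 centre [0.43605917 0.10183403] axis 21.185286612876446
4 rows of [-0.197, 0.047, 2.574, -0.026]  |xyz|=2.58
```

```bash
python3 -m jog '[[[-0.2,0.07,2.6,0,8.5],[-0.2,0.06,2.6,0,8.5],[-0.2,0.05,2.55,0,8.5],[-0.2,0.05,2.5,0,8.5],[0,0,0,0,6],[0,0,0,0,5],[0,0,0,0,5],[0,0,0,0,5],[0,0,0,0,5],[0,0,0,0,5]]]'
python3 -m jog '[[[0,0,-2,0,5],[0,0,-4,0,5],[0,0,-4,0,5],[0,0,-4,0,5],[0,0,0,0,5],[0,0,0,0,5]]]'
python3 - <<'E'
from h import *
O=np.array([.529,-.370]);ry=np.array([.119,.993])
o=get_obs();print(o['position'],yaw(o))
s=plan(.45,-.26,.2,90,11)
s=plan(*(O+ry*.148),.19,83.2,12)
E
```

```text
time: 19.33
position: [0.4387, 0.1, 0.0515]
orientation: [0.001, 0.568, 0.823, 0.001]
contact_force: [-0.1, 0.1, -2.1]
width: 0.739
time: 19.83
position: [0.4395, 0.1003, 0.1932]
orientation: [0.002, 0.568, 0.823, 0.002]
contact_force: [-0.4, -0.3, -1.5]
width: 0.746
[0.43945479 0.10028252 0.19324788] 110.82171070497027
11 rows of [-3.248, -0.554, -0.061, 1.893]  |xyz|=3.30
12 rows of [-2.821, 0.506, 0.027, 2.302]  |xyz|=2.87
```

```bash
python3 -m jog '[[[-2.82,0.51,0,2.3,5],[-2.82,0.51,0,2.3,5],[-2.82,0.51,0,2.3,5],[-2.82,0.51,0,2.3,5],[-2.82,0.51,0,2.3,5],[-2.82,0.51,0,2.3,5],[-2.82,0.51,0,2.3,5],[-2.82,0.51,0,2.3,5],[-2.82,0.51,0,2.3,5],[-2.82,0.51,0,2.3,5],[-2.82,0.51,0,2.3,5],[-2.82,0.51,0,2.3,5]]]'
python3 -m jog '[[[0,0,0,0,5],[0,0,0,0,5]]]'
python3 rk.py .147 .165
python3 -c "
from h import *
cam('wrist','w9.png')"
```

```text
time: 20.83
position: [0.5448, -0.2241, 0.1882]
orientation: [-0.002, 0.748, 0.663, -0.001]
contact_force: [0.4, 0.6, -1.3]
width: 0.742
time: 21.0
position: [0.5446, -0.2239, 0.1883]
orientation: [-0.002, 0.748, 0.663, -0.001]
contact_force: [-0.0, 0.7, -1.5]
width: 0.745
[ 0.5445714  -0.22389348  0.18828079] rack x -0.0019 y 0.1469 yaw 83.09
1 rows of [0.010, 0.192, 2.328, -0.109]  |xyz|=2.34
```

View pics/w9.png

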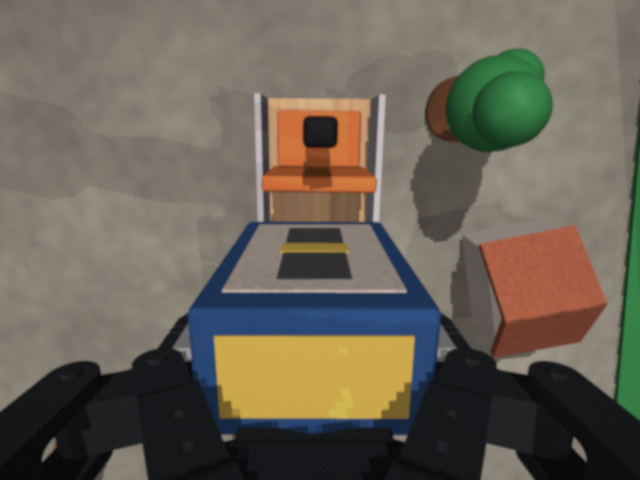

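```bash
python3 - <<'E'
from h import *
c=cam('wrist')
O=np.array([.529,-.370]);ry=np.array([.119,.993]);rx=np.array([.993,-.119])
for n,u,v,z in [('stop face',320,191,.082),('stop face top',320,178,.082),('post',320,131,.115),('boxbot',263,223,.137),('boxbot',382,223,.137),('railL',258,200,.052),('railR',379,200,.052)]:
    p=onz(c,u,v,z)[:2]-O; print(n,(p@rx).round(4),(p@ry).round(4))
E
```

```text
stop face 0.0005 0.1767
stop face top 0.0005 0.1846
post 0.0 0.2123
boxbot -0.0278 0.1693
boxbot 0.0301 0.1693
railL -0.0419 0.166
railR 0.0413 0.166
```

```bash
python3 -m jog '[[[0.1,0.1,2,0,5],[0,0,2.5,0,5],[0,0,2.5,0,5],[0,0,2.5,0,5],[0,0,2,0,5],[0,0,1.2,0,5],[0,0,0,0,5],[0,0,0,0,5]]]'
python3 rk.py
```

```text
time: 21.77
position: [0.5464, -0.221, 0.0631]
orientation: [-0.001, 0.747, 0.665, -0.0]
contact_force: [1.1, -0.9, -1.9]
width: 0.737
[ 0.54636915 -0.22099814  0.0631075 ] rack x -0.0005 y 0.15 yaw 83.3
```

```bash
python3 -m jog '[[[0,0,0.3,0,5],[0,0,0,0,8.5],[0,0,0,0,8.5],[0,0,0,0,8.5],[0,0,0,0,8.5],[0,0,-3,0,8.5],[0,0,-4,0,8.5],[0,0,-3,0,8.5],[2,0,0,0,8.5],[2.1,0,0,0,8.5],[2.1,0,0,0,8.5]]]'
python3 -m jog '[[[0,0,0,0,8.5],[0,0,0,0,8.5]]]'
python3 rk.py .2125 .081
python3 - <<'E'
from h import *
c=cam('wrist','w10.png');np.save('w10.npy',c,allow_pickle=True)
E
```

```text
time: 22.68
position: [0.5545, -0.1606, 0.1619]
orientation: [0.001, 0.748, 0.663, 0.001]
contact_force: [0.4, -0.7, 0.8]
width: 0.995
time: 22.85
position: [0.5543, -0.1602, 0.1611]
orientation: [0.0, 0.747, 0.665, 0.0]
contact_force: [-0.5, 0.5, -0.1]
width: 0.997
[ 0.55427369 -0.16023495  0.16106339] rack x 0.0001 y 0.2113 yaw 83.31
1 rows of [0.124, -0.013, 8.006, 0.111]  |xyz|=8.01
```

View pics/w10.png

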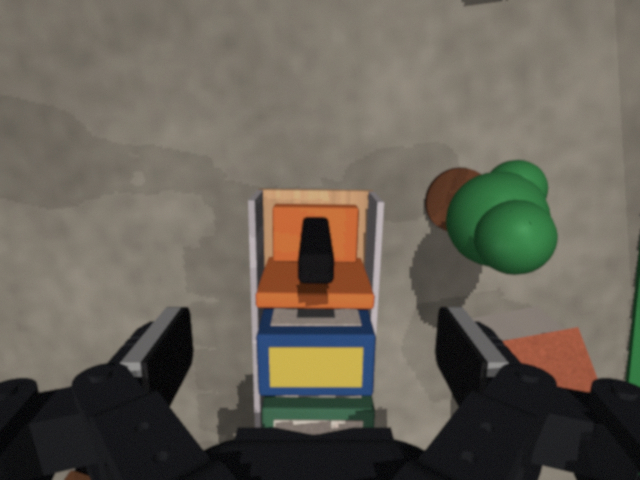

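```bash
python3 -m jog '[[[0.1,0,2.7,0,8.5],[0,0,2.7,0,6],[0,0,2.6,0,4],[0,0,0,0,3],[0,0,0,0,0],[0,0,0,0,0],[0,0,0,0,0],[0,0,0,0,0],[0,0,0,0,0],[0,0,0,0,0]]]'
python3 rk.py
python3 -m jog '[[[-0.3,0,0,0,0],[-0.3,0,0,0,0],[-0.3,0,0,0,0],[-0.3,0,0,0,0],[-0.3,0,0,0,0],[-0.3,0,0,0,0],[0,0,0,0,0],[0,0,0,0,0]]]'
python3 rk.py
```

```text
time: 23.73
position: [0.5552, -0.1605, 0.0824]
orientation: [0.002, 0.748, 0.664, 0.001]
contact_force: [-0.8, -1.6, 5.7]
width: 0.202
[ 0.55522172 -0.16047133  0.08240234] rack x 0.0011 y 0.2112 yaw 83.2
time: 24.4
position: [0.5531, -0.1771, 0.0824]
orientation: [0.001, 0.748, 0.664, 0.001]
contact_force: [-0.9, 2.5, 7.0]
width: 0.199
[ 0.55306575 -0.17705855  0.08241503] rack x 0.0009 y 0.1945 yaw 83.17
```

```bash
for i in 1 2; do :; done
python3 -m jog '[[[-0.2,0,0,0,0],[-0.2,0,0,0,0],[0,0,0,0,0]]]'; python3 rk.py
python3 -m jog '[[[-0.2,0,0,0,0],[0,0,0,0,0]]]'; python3 rk.py
python3 -m jog '[[[-0.1,0,0,0,0],[0,0,0,0,0]]]'; python3 rk.py
```

```text
time: 24.65
position: [0.5526, -0.1805, 0.0824]
orientation: [0.0, 0.748, 0.664, 0.002]
contact_force: [-0.6, 5.6, 7.3]
width: 0.199
[ 0.55261564 -0.18047894  0.08242362] rack x 0.0009 y 0.191 yaw 83.16
time: 24.82
position: [0.5524, -0.1823, 0.0824]
orientation: [0.0, 0.748, 0.664, 0.002]
contact_force: [-0.6, 4.7, 7.5]
width: 0.202
[ 0.55240076 -0.18232334  0.08241339] rack x 0.0009 y 0.1891 yaw 83.16
time: 24.98
position: [0.5523, -0.1832, 0.0824]
orientation: [0.0, 0.748, 0.664, 0.002]
contact_force: [-0.4, 5.4, 7.2]
width: 0.201
[ 0.55229774 -0.18315567  0.08242373] rack x 0.0009 y 0.1883 yaw 83.16
```

```bash
for i in 1; do python3 -m jog '[[[-0.1,0,0,0,0],[0,0,0,0,0]]]'; python3 rk.py; done
python3 -m jog '[[[-0.1,0,0,0,0],[0,0,0,0,0]]]'; python3 rk.py
python3 -m jog '[[[-0.1,0,0,0,0],[0,0,0,0,0]]]'; python3 rk.py
```

```text
time: 25.15
position: [0.5522, -0.1841, 0.0824]
orientation: [0.0, 0.748, 0.664, 0.002]
contact_force: [-1.0, 5.8, 7.6]
width: 0.199
[ 0.55215395 -0.18411318  0.08241903] rack x 0.0009 y 0.1873 yaw 83.16
time: 25.32
position: [0.552, -0.1851, 0.0824]
orientation: [0.0, 0.748, 0.664, 0.002]
contact_force: [0.4, 5.5, 7.5]
width: 0.198
[ 0.55201524 -0.1850744   0.08241912] rack x 0.0008 y 0.1864 yaw 83.16
time: 25.48
position: [0.5519, -0.1861, 0.0824]
orientation: [0.0, 0.748, 0.664, 0.002]
contact_force: [-0.3, 5.4, 6.4]
width: 0.2
[ 0.55188612 -0.18606568  0.08240601] rack x 0.0008 y 0.1854 yaw 83.16
```

```bash

python3 -m jog '[[[-0.1,0,0,0,0],[0,0,0,0,0]]]'|grep -E 'pos|cont'
python3 -m jog '[[[-0.1,0,0,0,0],[0,0,0,0,0]]]'|grep -E 'pos|cont'
python3 -m jog '[[[-0.1,0,0,0,0],[0,0,0,0,0]]]'|grep -E 'pos|cont'
python3 - <<'E'
from h import *
c=cam('wrist','w11.png')
E
```

```text
position: [0.5518, -0.187, 0.0824]
contact_force: [-0.6, 5.2, 7.5]
position: [0.5516, -0.1881, 0.0824]
contact_force: [-0.6, 5.9, 8.4]
position: [0.5515, -0.1891, 0.0824]
contact_force: [-1.5, 5.8, 6.9]
```

View pics/w11.png

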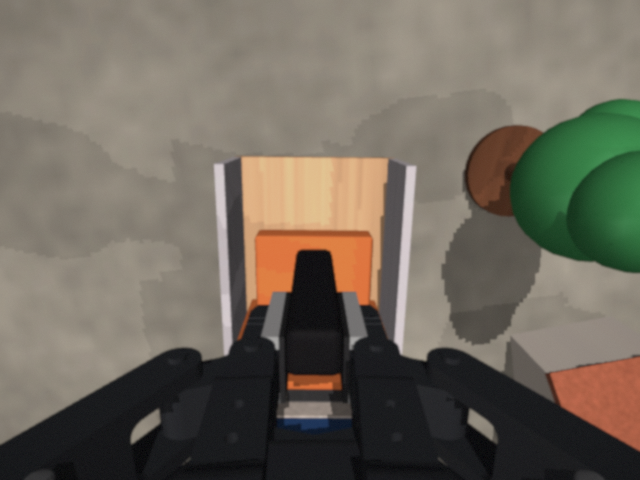

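Force still shows free sliding, so I keep going in 1 mm steps.

```bash

python3 -m jog '[[[-0.1,0,0,0,0],[0,0,0,0,0]]]'|grep -E 'pos|cont'
python3 -m jog '[[[-0.1,0,0,0,0],[0,0,0,0,0]]]'|grep -E 'pos|cont'
python3 -m jog '[[[-0.1,0,0,0,0],[0,0,0,0,0]]]'|grep -E 'pos|cont'
```

```text
position: [0.5514, -0.1895, 0.0824]
contact_force: [0.1, 8.2, 7.8]
position: [0.5515, -0.1895, 0.0824]
contact_force: [0.4, 11.1, 9.0]
position: [0.5514, -0.1895, 0.0824]
contact_force: [0.4, 14.6, 9.2]
```

```bash
python3 - <<'E'
from h import *
c=cam('side','s3.png')
a=c['img'][290:400,310:420]; cv2.imwrite('pics/s3z.png',cv2.resize(a,None,fx=5,fy=5,interpolation=cv2.INTER_CUBIC))
E
```

```text
(no output)
```

View pics/s3z.png

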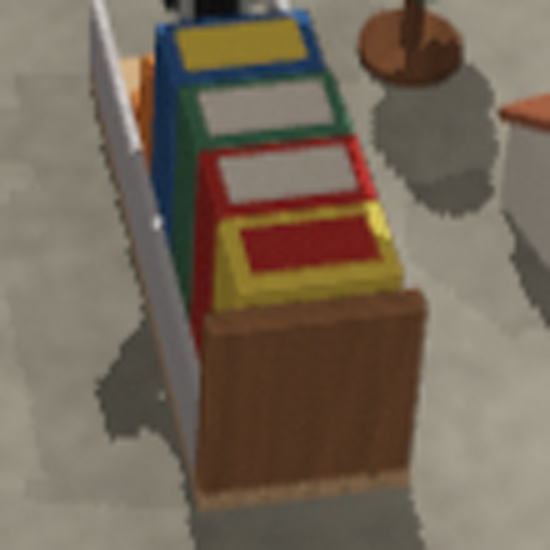

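The row closed up: force rose at standstill (8→14.6 N), and the boxes stand upright and tight. Release and rise, then measure the loco and plinth.

```bash
python3 -m jog '[[[0.15,0,0,0,0],[0,0,0,0,2],[0,0,0,0,4],[0,0,0,0,6],[0,0,0,0,8],[0,0,-3,0,8.5],[0,0,-4,0,8.5],[0,0,-4,0,8.5],[0,0,-4,0,8.5]]]'
python3 - <<'E'
from h import *
o=get_obs();print(o['position'],yaw(o))
plan(.555,.10,.29,95,8)
E
```

```text
time: 27.33
position: [0.55, -0.1923, 0.232]
orientation: [-0.0, 0.748, 0.664, -0.0]
contact_force: [0.3, -0.9, 0.1]
width: 0.989
[ 0.54997628 -0.19230081  0.23196889] 83.18650836481379
8 rows of [3.660, -0.042, -0.725, -1.477]  |xyz|=3.73
```

```bash
python3 -m jog '[[[3.66,-0.05,-0.72,-1.48,8.5],[3.66,-0.05,-0.72,-1.48,8.5],[3.66,-0.05,-0.72,-1.48,8.5],[3.66,-0.05,-0.72,-1.48,8.5],[3.66,-0.05,-0.72,-1.48,8.5],[3.66,-0.05,-0.72,-1.48,8.5],[3.66,-0.05,-0.72,-1.48,8.5],[3.66,-0.05,-0.72,-1.48,8.5],[1,-1,0,0,8.5],[0,0,0,0,8.5],[0,0,0,0,8.5]]]'
python3 - <<'E'
from h import *
o=get_obs();print(o['position'],yaw(o))
c=cam('wrist','w12.png');np.save('w12.npy',c,allow_pickle=True)
E
```

```text
time: 28.25
position: [0.5434, 0.1091, 0.288]
orientation: [0.0, 0.675, 0.738, -0.0]
contact_force: [0.2, -0.5, 0.7]
width: 0.994
[0.54344018 0.10913905 0.28801611] 95.1063443359697
```

View pics/w12.png

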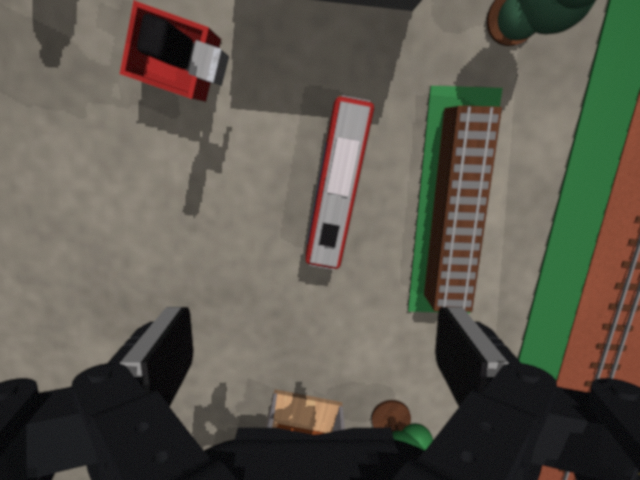

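```bash
cat > lp.py <<'E'
from h import *
np.set_printoptions(precision=4,suppress=True)
def quad(c,P,z):
    w=np.array([onz(c,*p,z)[:2] for p in P]) # tl,tr,br,bl
    a=(w[0]+w[1])/2-(w[3]+w[2])/2; b=(w[1]+w[2])/2-(w[0]+w[3])/2
    print('centre',w.mean(0),'len',np.linalg.norm(a),'wid',np.linalg.norm(b),'axis',np.degrees(np.arctan2(a[1],a[0])),'cross',np.degrees(np.arctan2(b[1],b[0])))
E
python3 - <<'E'
from lp import *
c=np.load('w12.npy',allow_pickle=True).item();T=np.load('top.npy',allow_pickle=True).item()
quad(c,[(338,97),(374,102),(340,268),(306,264)],.050)
quad(c,[(457,107),(500,108),(473,311),(432,307)],.045)
print(tri(c,(329,235),T,(265.7,222.3)))
# refine: red mask of loco & top-view block mask
hsv=cv2.cvtColor(T['img'],cv2.COLOR_BGR2HSV)
for nm,cc,b in [('w',c,(425,95,505,318)),('T',T,(205,150,312,186))]:
    h=cv2.cvtColor(cc['img'],cv2.COLOR_BGR2HSV)[b[1]:b[3],b[0]:b[2]]
    m=255-cv2.inRange(h,np.array([35,80,0]),np.array([85,255,255]))
    m=cv2.morphologyEx(m,cv2.MORPH_OPEN,np.ones((3,3)))
    k=cv2.findContours(m,0,2)[0];k=max(k,key=cv2.contourArea);print(nm,cv2.boxPoints(cv2.minAreaRect(k))+[b[0],b[1]])
i=T['img'];print(i[150:186:2,256].tolist())
E
```

```text
centre [0.5639 0.1231] len 0.15685114436900816 wid 0.032773240324138586 axis 84.77149129000199 cross -2.1913663355232247
centre [0.6872 0.1066] len 0.19602392754115044 wid 0.04047727714127218 axis 93.51495019029741 cross 1.3250494303045803
(array([0.5598, 0.0777, 0.0539]), np.float64(0.0011369375500569195))
w [[425.  95.]
 [504.  95.]
 [504. 317.]
 [425. 317.]]
T [[209.6665 157.6589]
 [298.9205 155.5832]
 [299.4092 176.5951]
 [210.1551 178.6708]]
[[163, 181, 189], [162, 180, 189], [145, 177, 159], [78, 136, 84], [107, 112, 130], [152, 157, 164], [132, 137, 148], [129, 133, 144], [128, 133, 143], [137, 141, 151], [147, 152, 160], [108, 114, 126], [44, 57, 75], [42, 51, 65], [59, 91, 59], [67, 108, 61], [95, 158, 80], [94, 131, 97]]
```

```bash
python3 - <<'E'
from lp import *
T=np.load('top.npy',allow_pickle=True).item()
for p in [(210,158.0),(298.9,155.8),(254.5,165.3),(256,157.3),(256,173)]: print(p,onz(T,*p,.045))
plan(.564,.123,.15,85.5,5)
E
```

```text
(210, 158.0) [0.7029 0.2092 0.045 ]
(298.9, 155.8) [0.7145 0.0098 0.045 ]
(254.5, 165.3) [0.6895 0.1087 0.045 ]
(256, 157.3) [0.7079 0.1061 0.045 ]
(256, 173) [0.672  0.1047 0.045 ]
5 rows of [0.282, 0.412, 2.758, 1.907]  |xyz|=2.80
```

```bash
python3 -m jog '[[[0.28,0.41,2.76,1.91,8.5],[0.28,0.41,2.76,1.91,8.5],[0.28,0.41,2.76,1.91,8.5],[0.28,0.41,2.76,1.91,8.5],[0.28,0.41,2.76,1.91,8.5],[0,0,0,0,8.5],[0,0,0,0,8.5]]]'
python3 - <<'E'
from seg import *
np.set_printoptions(precision=4,suppress=True)
o=get_obs();print(o['position'],yaw(o))
c=cam('wrist','w13.png');np.save('w13.npy',c,allow_pickle=True)
h=cv2.cvtColor(c['img'],cv2.COLOR_BGR2HSV)
m=cv2.inRange(h,np.array([0,140,80]),np.array([9,255,255]))|cv2.inRange(h,np.array([170,140,80]),np.array([180,255,255]))
for r in range(60,330,20):
    x=np.where(m[r,220:420])[0]+220
    if len(x): L,Rr=x.min(),x.max()+1; p,q=onz(c,L,r,.05),onz(c,Rr,r,.05); print(r,L,Rr,p[:2],q[:2],(p+q)[:2]/2,np.linalg.norm(p-q))
E
```

```text
time: 28.88
position: [0.5636, 0.1221, 0.1489]
orientation: [-0.001, 0.735, 0.678, -0.002]
contact_force: [0.3, 0.1, 0.8]
width: 0.999
[0.5636 0.1221 0.1489] 85.44101487114393
120 287 349 [0.5528 0.1931] [0.5877 0.1903] [0.5703 0.1917] 0.03501888677332646
140 288 348 [0.5523 0.1821] [0.5865 0.1794] [0.5694 0.1807] 0.034323640294142005
160 288 347 [0.5512 0.1709] [0.5853 0.1682] [0.5683 0.1695] 0.03419019631759303
180 288 346 [0.5501 0.1594] [0.584  0.1567] [0.5671 0.158 ] 0.03405323988731983
200 288 346 [0.5489 0.1476] [0.5833 0.1448] [0.5661 0.1462] 0.034507208518976866
220 288 345 [0.5478 0.1355] [0.582  0.1327] [0.5649 0.1341] 0.03437083981172976
240 288 344 [0.5465 0.123 ] [0.5807 0.1203] [0.5636 0.1216] 0.03423073423285609
260 288 344 [0.5453 0.1102] [0.5799 0.1075] [0.5626 0.1088] 0.0347060963629762
280 288 343 [0.544 0.097] [0.5785 0.0943] [0.5612 0.0957] 0.034566772243984294
300 288 342 [0.5427 0.0835] [0.577  0.0808] [0.5598 0.0821] 0.03442346674565792
320 289 341 [0.542  0.0695] [0.5755 0.0669] [0.5587 0.0682] 0.03362888642213396
```

View pics/w13.png

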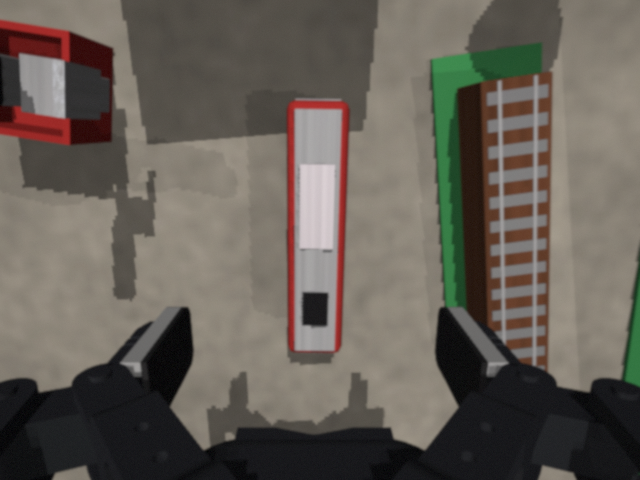

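```bash
python3 -c "
from h import *
plan(.5639,.124,.014,84.6,5)"
```

```text
5 rows of [0.028, -0.016, 2.734, 0.171]  |xyz|=2.73
```

```bash
python3 -m jog '[[[0.03,0,2.7,0.2,8.5],[0.03,0,2.7,0.2,8.5],[0.03,0,2.7,0.2,8.5],[0.03,0,2.7,0.2,8],[0.03,0,2.6,0,7],[0,0,0,0,5],[0,0,0,0,3],[0,0,0,0,3],[0,0,0,0,3],[0,0,0,0,3],[0,0,0,0,3],[0,0,0,0,3]]]'
python3 -m jog '[[[0,0,-2,0,3],[0,0,-4,0,3],[0,0,-4,0,3],[0,0,0,0,3],[0,0,0,0,3]]]'
python3 -c "
from h import *
o=get_obs();print(o['position'],yaw(o))
plan(.688,.1075,.115,93.4,5)"
```

```text
time: 29.93
position: [0.566, 0.1253, 0.0188]
orientation: [0.002, 0.739, 0.674, 0.002]
contact_force: [0.4, -1.0, 6.7]
width: 0.411
time: 30.35
position: [0.5658, 0.1256, 0.1193]
orientation: [0.002, 0.739, 0.674, 0.003]
contact_force: [-0.3, -0.0, -5.1]
width: 0.414
[0.565785   0.12558691 0.11931794] 84.71142196801154
5 rows of [-0.284, 2.457, 0.086, -1.738]  |xyz|=2.47
```

```bash
python3 -m jog '[[[-0.28,2.46,0,-1.74,3],[-0.28,2.46,0,-1.74,3],[-0.28,2.46,0,-1.74,3],[-0.28,2.46,0,-1.74,3],[-0.28,2.46,0,-1.74,3],[0,0,0,0,3],[0,0,0,0,3],[0,0,0,0,3]]]'
python3 - <<'E'
from seg import *
o=get_obs();print(o['position'],yaw(o))
c=cam('wrist','w14.png');np.save('w14.npy',c,allow_pickle=True)
plan(.688,.1075,.119,93.4,1)
E
```

```text
time: 31.02
position: [0.6847, 0.1071, 0.114]
orientation: [-0.002, 0.686, 0.728, -0.002]
contact_force: [-0.6, 0.7, -3.9]
width: 0.412
[0.68472011 0.1071488  0.11398316] 93.38434990753383
1 rows of [0.000, 0.330, -0.443, 0.001]  |xyz|=0.55
```

View pics/w14.png

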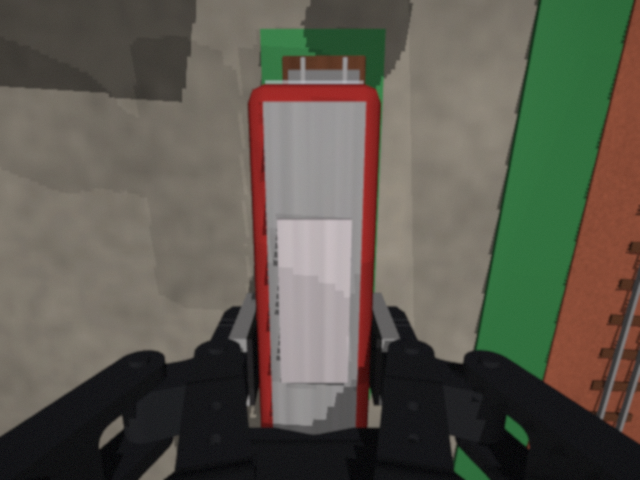

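```bash
python3 - <<'E'
from seg import *
np.set_printoptions(precision=4,suppress=True)
c=np.load('w14.npy',allow_pickle=True).item()
h=cv2.cvtColor(c['img'],cv2.COLOR_BGR2HSV)
m=cv2.inRange(h,np.array([0,140,60]),np.array([9,255,255]))|cv2.inRange(h,np.array([170,140,60]),np.array([180,255,255]))
for r in range(110,300,30):
    x=np.where(m[r,200:420])[0]+200
    L,Rr=x.min(),x.max()+1; p,q=onz(c,L,r,.145),onz(c,Rr,r,.145); print(r,L,Rr,(p+q)[:2]/2,np.linalg.norm(p-q))
print('front',onz(c,315,86,.145))
for r in (60,66,72): print(r,c['img'][r,272:376:4].tolist() if r==66 else '')
g=cv2.inRange(h,np.array([40,80,30]),np.array([80,255,255]))
for r in (60,66,72):
    x=np.where(g[r,255:395])[0]+255; print(r,x[0],x[x<300][-1] if (x<300).any() else None,x[x>340][0] if (x>340).any() else None,x[-1])
print('plinth end L,R',onz(c,283,66,.045),onz(c,365.5,66,.045),'end',onz(c,324,56,.045),'mat',onz(c,261,66,0),onz(c,385,66,0))
E
```

```text
110 249 380 [0.6799 0.1777] 0.03413983009665439
140 250 379 [0.6803 0.1701] 0.034262125740934596
170 251 377 [0.6806 0.1622] 0.034118904526017166
200 253 376 [0.6813 0.1541] 0.03396899761019808
230 254 375 [0.6818 0.1455] 0.034095293807216605
260 255 374 [0.6823 0.1367] 0.03422683340367866
290 256 372 [0.6827 0.1274] 0.03407076651726541
front [0.6797 0.1836 0.145 ]
60 
66 [[68, 118, 54], [67, 117, 54], [66, 114, 54], [35, 53, 84], [36, 52, 85], [34, 49, 80], [32, 49, 80], [91, 98, 113], [123, 126, 132], [36, 55, 86], [37, 54, 89], [40, 58, 93], [39, 57, 94], [37, 57, 92], [37, 55, 88], [39, 55, 89], [38, 56, 91], [39, 57, 93], [145, 145, 148], [59, 72, 100], [39, 56, 90], [41, 57, 93], [39, 58, 95], [35, 53, 77], [44, 76, 33], [44, 78, 34]]
72 
60 261 281 366 383
66 261 282 366 383
72 262 282 366 383
plinth end L,R [0.663  0.2005 0.045 ] [0.7024 0.2028 0.045 ] end [0.6823 0.2061 0.045 ] mat [0.6465 0.2055 0.    ] [0.7183 0.2096 0.    ]
```

```bash
python3 -m jog '[[[0.15,0.4,0,0,3],[0,0,1.5,0,3],[0,0,1.5,0,3],[0,0,0.7,0,3],[0,0,0,0,3],[0,0,0,0,3]]]'
cat > lc.py <<'E'
from seg import *
np.set_printoptions(precision=4,suppress=True)
o=get_obs();print(o['position'],yaw(o)); zt=o['position'][2]-.0188+.05
import sys
c=cam('wrist',sys.argv[1])
h=cv2.cvtColor(c['img'],cv2.COLOR_BGR2HSV)
m=cv2.inRange(h,np.array([0,140,60]),np.array([9,255,255]))|cv2.inRange(h,np.array([170,140,60]),np.array([180,255,255]))
A=[]
for r in range(110,300,10):
    x=np.where(m[r,200:420])[0]+200; p,q=onz(c,x.min(),r,zt),onz(c,x.max()+1,r,zt); A.append((p+q)[:2]/2)
A=np.array(A);f=np.polyfit(A[:,1],A[:,0],1);print('loco axis',90-np.degrees(np.arctan(f[0])),'x at y=.2:',np.polyval(f,.2),'at .12',np.polyval(f,.12))
for r in range(56,84,4):
    g=c['img'][r].astype(int); gr=(g[:,1]>g[:,2]+12)&(g[:,1]>g[:,0]+12)
    x=np.arange(640)[gr]; l=x[(x>230)&(x<310)]; rr=x[(x>330)&(x<400)]
    if len(l) and len(rr): p,q=onz(c,l.max()+1,r,.045),onz(c,rr.min(),r,.045); print(r,l.max()+1,rr.min(),p[:2],q[:2],(p+q)[:2]/2,np.linalg.norm(p-q))
E
python3 lc.py w15.png
```

```text
time: 31.57
position: [0.6901, 0.1092, 0.0791]
orientation: [-0.0, 0.686, 0.728, -0.0]
contact_force: [-0.1, -0.0, -3.6]
width: 0.41
[0.6901 0.1092 0.0791] 93.41210866324226
loco axis 93.24541279595856 x at y=.2: 0.6839136481062764 at .12 0.6884499517482312
56 262 362 [0.6628 0.2014] [0.7026 0.2037] [0.6827 0.2026] 0.039803227983975585
60 262 362 [0.6629 0.1999] [0.7027 0.2023] [0.6828 0.2011] 0.03989981001906594
64 262 362 [0.6629 0.1984] [0.7028 0.2008] [0.6829 0.1996] 0.039996861912078366
68 262 362 [0.6629 0.197 ] [0.703  0.1993] [0.683  0.1981] 0.04009438710011794
72 262 362 [0.663  0.1955] [0.7031 0.1978] [0.683  0.1966] 0.04019238905389615
76 263 362 [0.6634 0.194 ] [0.7032 0.1963] [0.6833 0.1952] 0.03988781229763937
80 263 362 [0.6635 0.1925] [0.7034 0.1948] [0.6834 0.1937] 0.039985787932007195
```

```bash
python3 -m jog '[[[0,-0.1,0.6,0,3],[0,0,0.6,0,3],[0,0,0.2,0,3],[0,0,0,0,3],[0,0,0,0,3]]]'; python3 lc.py w16.png|head -2
python3 -m jog '[[[0,0,0.1,0,3],[0,0,0,0,3]]]'
```

```text
time: 32.03
position: [0.6893, 0.109, 0.065]
orientation: [-0.0, 0.686, 0.728, -0.0]
contact_force: [-1.3, 0.5, -3.0]
width: 0.414
[0.6893 0.109  0.065 ] 93.40169371221823
loco axis 93.2327659047957 x at y=.2: 0.6831102845134365 at .12 0.687628873208167
time: 32.25
position: [0.6895, 0.109, 0.0643]
orientation: [0.0, 0.686, 0.728, 0.0]
contact_force: [0.4, -0.1, -4.1]
width: 0.411
```

```bash
python3 -m jog '[[[0,0,0.1,0,3],[0,0,0,0,3]]]'|grep -E 'pos|cont'
python3 -m jog '[[[0,0,0.1,0,3],[0,0,0,0,3]]]'|grep -E 'pos|cont'
python3 -m jog '[[[0,0,0.1,0,3],[0,0,0,0,3]]]'|grep -E 'pos|cont'
```

```text
position: [0.6896, 0.109, 0.0639]
contact_force: [-0.6, 0.1, -0.1]
position: [0.6896, 0.109, 0.0638]
contact_force: [-1.8, 1.2, 4.8]
position: [0.6896, 0.109, 0.0638]
contact_force: [-4.7, -0.7, 8.7]
```

Seated at TCP z = 0.0639, which matches 0.045 + 0.0188. Release and rise, then check the loco from above.

```bash
python3 -m jog '[[[0,0,-0.2,0,3.5],[0,0,0,0,4.5],[0,0,0,0,6],[0,0,0,0,7],[0,0,0,0,7],[0,0,-3,0,7],[0,0,-4,0,7],[0,0,-4,0,8.5],[0,0,-4,0,8.5],[0,0,-4,0,8.5],[0,0,-4,0,8.5]]]'
python3 - <<'E'
from seg import *
np.set_printoptions(precision=4,suppress=True)
o=get_obs();print(o['position'],yaw(o))
c=cam('wrist','w17.png');np.save('w17.npy',c,allow_pickle=True)
h=cv2.cvtColor(c['img'],cv2.COLOR_BGR2HSV)
m=cv2.inRange(h,np.array([0,140,60]),np.array([9,255,255]))|cv2.inRange(h,np.array([170,140,60]),np.array([180,255,255]))
y,x=np.where(m[:,240:420]);print('red rows',y.min(),y.max())
for r in range(y.min()+8,min(y.max(),400)-8,20):
    xx=np.where(m[r,250:400])[0]+250; p,q=onz(c,xx.min(),r,.095),onz(c,xx.max()+1,r,.095); print(r,xx.min(),xx.max()+1,(p+q)[:2]/2,np.linalg.norm(p-q))
print('ends',onz(c,318,y.min(),.095),onz(c,318,y.max()+1,.095))
for u in (300,318,340): print([int(v) for v in h[40:130:3,u,0]])
# tub and scoop from top, arm out of way? save
t=cam('top','top6.png');np.save('top6.npy',t,allow_pickle=True)
E
```

```text
time: 33.67
position: [0.6891, 0.109, 0.2953]
orientation: [0.0, 0.686, 0.728, 0.0]
contact_force: [0.2, 0.5, 0.5]
width: 0.989
[0.6891 0.109  0.2953] 93.40358255237358
red rows 20 416Traceback (most recent call last):
  File "<stdin>", line 9, in <module>
    return umr_minimum(a, axis, None, out, keepdims, initial, where)
ValueError: zero-size array to reduction operation minimum which has no identity
```

```bash
python3 - <<'E'
from seg import *
np.set_printoptions(precision=4,suppress=True)
c=np.load('w17.npy',allow_pickle=True).item()
h=cv2.cvtColor(c['img'],cv2.COLOR_BGR2HSV)
b=blob(c,(250,60,400,400),[0,140,60],[9,255,255]); P=b['pts']; print(b['n'],b['rect'])
for r in range(int(P[:,1].min())+6,int(P[:,1].max())-4,25):
    x=P[P[:,1]==r][:,0]; p,q=onz(c,x.min(),r,.095),onz(c,x.max()+1,r,.095); print(r,(p+q)[:2]/2,np.linalg.norm(p-q))
print('ends',P[:,1].min(),P[:,1].max(),onz(c,318,P[:,1].min(),.095),onz(c,318,P[:,1].max()+1,.095))
print('col brightness',c['img'][70:330:4,318].tolist())
plan(.43,.20,.33,103,9)
E
```

```text
1620 ((313.5, 205.0), (184.0, 43.0), 90.0)
119 [0.6838 0.1813] 0.03523308870646569
144 [0.6853 0.1618] 0.03498231934939689
169 [0.6865 0.1417] 0.03555020842576495
194 [0.6873 0.121 ] 0.03529650002488905
219 [0.689  0.0995] 0.03503417216272462
244 [0.6903 0.0774] 0.0356320187566069
269 [0.6912 0.0544] 0.03536651708994017
ends 113.0 297.0 [0.6867 0.186  0.095 ] [0.6965 0.027  0.095 ]
col brightness [[65, 72, 75], [47, 79, 38], [47, 81, 37], [45, 78, 35], [43, 77, 34], [41, 65, 58], [38, 55, 90], [86, 91, 105], [116, 114, 117], [94, 98, 108], [61, 70, 96], [46, 49, 150], [83, 84, 151], [150, 150, 152], [150, 150, 152], [152, 151, 153], [151, 150, 153], [151, 151, 154], [152, 151, 154], [150, 150, 152], [150, 151, 153], [150, 150, 152], [171, 169, 176], [191, 188, 197], [190, 187, 196], [190, 187, 196], [190, 187, 196], [190, 186, 195], [190, 187, 196], [189, 186, 195], [189, 187, 196], [188, 185, 195], [188, 185, 194], [186, 184, 193], [187, 185, 195], [189, 186, 195], [188, 185, 194], [169, 168, 175], [143, 144, 145], [144, 145, 147], [144, 145, 146], [145, 145, 148], [144, 144, 147], [144, 144, 146], [144, 144, 146], [129, 129, 132], [34, 33, 35], [26, 25, 26], [21, 22, 23], [27, 25, 28], [24, 25, 25], [42, 41, 42], [132, 132, 134], [142, 143, 145], [143, 143, 145], [144, 144, 146], [134, 134, 143], [75, 85, 106], [68, 79, 78], [70, 78, 81], [88, 96, 102], [110, 121, 128], [112, 123, 129], [113, 124, 131], [117, 129, 136]]
9 rows of [1.388, -2.756, -0.275, -1.066]  |xyz|=3.10
```

```bash
python3 -c "
from h import *
plan(.43,.17,.31,77,9)"
```

```text
9 rows of [0.476, -2.962, -0.053, 1.823]  |xyz|=3.00
```

```bash
python3 -m jog '[[[0.48,-2.96,-0.05,1.82,8.5],[0.48,-2.96,-0.05,1.82,8.5],[0.48,-2.96,-0.05,1.82,8.5],[0.48,-2.96,-0.05,1.82,8.5],[0.48,-2.96,-0.05,1.82,8.5],[0.48,-2.96,-0.05,1.82,8.5],[0.48,-2.96,-0.05,1.82,8.5],[0.48,-2.96,-0.05,1.82,8.5],[0.48,-2.96,-0.05,1.82,8.5],[0,0,0,0,8.5],[0,0,0,0,8.5]]]'
python3 - <<'E'
from seg import *
o=get_obs();print(o['position'],yaw(o))
c=cam('wrist','w18.png');np.save('w18.npy',c,allow_pickle=True)
E
```

```text
time: 34.63
position: [0.4266, 0.1703, 0.2981]
orientation: [0.0, 0.782, 0.623, 0.001]
contact_force: [0.4, -0.1, 0.3]
width: 0.992
[0.42658874 0.17026769 0.29811593] 77.14041845380673
```

View pics/w18.png

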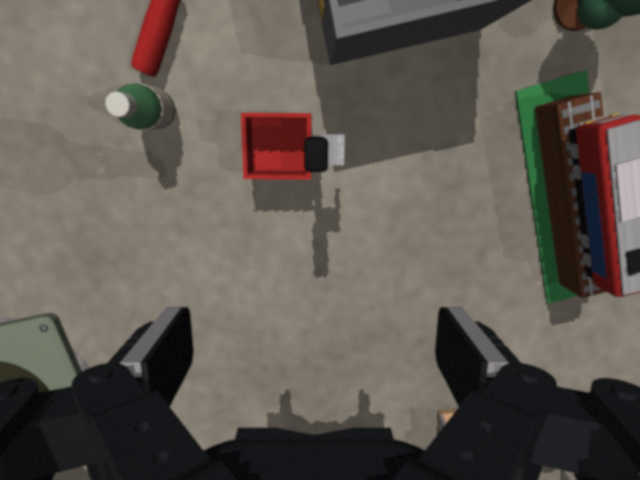

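The last picture shows the scoop squared to the jaws, with its cup at (277,146), handle top at (316,154) and hook to its right. The rest goes by numbers.

```bash
python3 - <<'E'
from seg import *
np.set_printoptions(precision=4,suppress=True)
c=np.load('w18.npy',allow_pickle=True).item();T=np.load('top.npy',allow_pickle=True).item()
h=blob(c,(295,125,335,182),[0,0,0],[180,255,55]);print('handle',h['n'],h['rect'],onz(c,*h['rect'][0],.17))
k=blob(c,(322,125,352,175),[0,0,140],[180,40,255]);print('hook',k['n'],k['rect'],onz(c,*k['rect'][0],.101))
r=blob(c,(230,100,320,190),[0,150,60],[9,255,255]);print('cup',r['n'],r['rect'],onz(c,*r['rect'][0],.05))
ht=blob(T,(175,260,200,282),[0,0,0],[180,255,60]);print('tri handle',tri(c,h['rect'][0],T,ht['rect'][0]),ht['rect'])
tl,tr_,br,bl=[(70+u/1.95,140+v/1.95) for u,v in [(17,89),(180,93),(168,230),(5,223)]]
W=[onz(T,*p,.13) for p in (tl,tr_,br,bl)];print(np.array(W))
print('sizes',[np.linalg.norm(W[i]-W[(i+1)%4]) for i in range(4)])
p=onz(c,*h['rect'][0],.17); plan(p[0],p[1],.22,77.1,4); plan(p[0],p[1],.126,77.1,8)
E
```

```text
handle 747 ((315.5, 154.0), (23.0, 34.0), 0.0) [0.4382 0.2182 0.17  ]
hook 429 ((333.0, 149.5), (31.0, 20.0), 90.0) [0.4522 0.2142 0.101 ]
cup 4065 ((275.5, 145.5), (65.0, 69.0), 90.0) [0.4026 0.2266 0.05  ]
tri handle (array([0.4384, 0.217 , 0.1508]), np.float64(0.0007418487801890034)) ((188.367919921875, 274.9622802734375), (15.247020721435547, 7.966911792755127), 15.945395469665527)
[[0.6154 0.4568 0.13  ]
 [0.6166 0.2853 0.13  ]
 [0.4715 0.2894 0.13  ]
 [0.4737 0.4589 0.13  ]]
sizes [np.float64(0.17146203737927918), np.float64(0.14512950594113883), np.float64(0.1695277538700882), np.float64(0.14169072845307906)]
4 rows of [1.232, -0.009, 1.949, -0.003]  |xyz|=2.31
8 rows of [0.616, -0.005, 2.149, -0.001]  |xyz|=2.24
```

```bash
python3 -m jog '[[[1.23,0,1.95,0,8.5],[1.23,0,1.95,0,7],[1.23,0,1.95,0,6],[1.23,0,1.95,0,5],[0,0,0,0,5],[0,0,0,0,5]]]'
python3 - <<'E'
from h import *
o=get_obs();print(o['position'],yaw(o))
plan(.4382,.2182,.126,77.1,4)
E
```

```text
time: 35.18
position: [0.439, 0.2176, 0.2186]
orientation: [-0.0, 0.782, 0.623, -0.001]
contact_force: [0.1, -0.1, 0.2]
width: 0.586
[0.43901871 0.21758828 0.21856137] 77.04111675119559
4 rows of [0.010, -0.023, 2.314, -0.015]  |xyz|=2.31
```

```bash
python3 -m jog '[[[0,0,2.3,0,5],[0,0,2.3,0,5],[0,0,2.3,0,5],[0,0,2.3,0,5],[0,0,0,0,3],[0,0,0,0,0],[0,0,0,0,0],[0,0,0,0,0],[0,0,0,0,0],[0,0,0,0,0],[0,0,0,0,0]]]'
python3 -m jog '[[[0,0,-2,0,0],[0,0,-3,0,0],[0,0,-4,0,0],[0,0,-1,0,0],[0,0,0,0,0],[0,0,0,0,0]]]'
python3 - <<'E'
from seg import *
np.set_printoptions(precision=4,suppress=True)
T=cam('top','top7.png');np.save('top7.npy',T,allow_pickle=True)
c=cam('wrist','w19.png');np.save('w19.npy',c,allow_pickle=True)
# yellow label + near rim in top image: brightness profile down columns
g=cv2.cvtColor(np.load('top.npy',allow_pickle=True).item()['img'],cv2.COLOR_BGR2GRAY)
for u in (90,105,120,135,150): print(u,g[240:266,u].tolist(),'far',g[176:198,u].tolist())
E
```

```text
time: 36.1
position: [0.4398, 0.2183, 0.1296]
orientation: [0.001, 0.782, 0.623, 0.002]
contact_force: [0.0, -1.4, 6.1]
width: 0.181
time: 36.6
position: [0.4382, 0.2178, 0.2276]
orientation: [0.0, 0.782, 0.623, 0.0]
contact_force: [-0.9, 0.2, -1.6]
width: 0.178
90 [49, 51, 49, 51, 49, 50, 50, 50, 50, 51, 50, 48, 61, 112, 159, 156, 93, 77, 92, 94, 94, 93, 93, 93, 94, 95] far [102, 101, 121, 160, 168, 166, 164, 163, 157, 110, 69, 61, 60, 55, 49, 48, 50, 50, 49, 49, 49, 49]
105 [91, 91, 90, 91, 92, 90, 89, 91, 92, 91, 91, 91, 89, 104, 149, 157, 121, 89, 83, 89, 92, 93, 95, 97, 98, 98] far [157, 158, 161, 166, 166, 166, 166, 164, 163, 153, 93, 61, 63, 62, 64, 62, 67, 64, 64, 65, 68, 68]
120 [93, 92, 92, 92, 93, 90, 92, 91, 93, 92, 91, 91, 91, 92, 117, 156, 154, 106, 94, 91, 87, 88, 112, 151, 161, 159] far [169, 168, 167, 166, 163, 161, 161, 159, 160, 157, 130, 82, 61, 62, 65, 63, 65, 66, 64, 66, 76, 79]
135 [90, 95, 103, 104, 103, 106, 107, 104, 101, 106, 110, 105, 96, 91, 104, 140, 159, 135, 94, 93, 92, 87, 90, 90, 88, 110] far [168, 170, 170, 170, 172, 170, 171, 171, 167, 162, 152, 104, 68, 64, 64, 66, 65, 65, 65, 65, 69, 80]
150 [128, 128, 120, 117, 116, 113, 106, 105, 103, 96, 95, 96, 91, 101, 142, 157, 161, 152, 104, 73, 87, 91, 90, 90, 92, 90] far [163, 164, 163, 163, 161, 161, 161, 162, 163, 163, 156, 134, 85, 63, 66, 65, 65, 66, 66, 66, 68, 77]
```

```bash
python3 - <<'E'
from seg import *
np.set_printoptions(precision=4,suppress=True)
T=np.load('top.npy',allow_pickle=True).item()
g=cv2.cvtColor(T['img'],cv2.COLOR_BGR2GRAY).astype(float)
A=[]
for u in range(85,152,5):
    p=g[249:262,u]; w=np.clip(p-115,0,None); v=249+(w*np.arange(len(p))).sum()/w.sum(); A.append(onz(T,u,v,.13)[:2])
A=np.array(A); f=np.polyfit(A[:,1],A[:,0],1); print(A[::3]); print('x at .34',np.polyval(f,.34),'wall dir deg',90-np.degrees(np.arctan(f[0])))
phi=90-np.degrees(np.arctan(f[0])); xw=np.polyval(f,.34); a=np.radians(phi-90)
plan(xw-.011*np.cos(a),.34-.011*np.sin(a),.235,phi,5)
E
```

```text
[[0.4751 0.4338]
 [0.475  0.4034]
 [0.474  0.373 ]
 [0.4746 0.3426]
 [0.4807 0.3126]]
x at .34 0.4754913318821455 wall dir deg 90.78681809074949
5 rows of [2.506, 0.222, -0.182, -2.752]  |xyz|=2.52
```

```bash
python3 -m jog '[[[2.5,0.15,-0.15,-2.5,0],[2.5,0.15,-0.15,-2.5,0],[2.5,0.15,-0.15,-2.5,0],[2.5,0.15,-0.15,-2.5,0],[2.5,0.15,-0.15,-2.5,0],[0,0,0,0,0],[0,0,0,0,0]]]'
python3 - <<'E'
from seg import *
np.set_printoptions(precision=4,suppress=True)
o=get_obs();print(o['position'],yaw(o)); plan(.4635,.34,.235,89.5,1)
c=cam('wrist','w20.png');np.save('w20.npy',c,allow_pickle=True)
g=cv2.cvtColor(c['img'],cv2.COLOR_BGR2GRAY)
print('expected rim px',[proj(c,(.4745,y,.13)) for y in (.34,.37,.40,.43)],'hook',proj(c,o['position']+np.array([.011,0,.1296*-1+.096])))
for r in range(40,300,30): print(r,g[r,240:420:4].tolist())
E
```

```text
time: 37.28
position: [0.4624, 0.3408, 0.2326]
orientation: [-0.0, 0.71, 0.705, -0.002]
contact_force: [-0.1, -0.7, -1.5]
width: 0.175
[0.4624 0.3408 0.2326] 89.60884186484282
1 rows of [-0.077, 0.115, -0.236, 0.109]  |xyz|=0.27
expected rim px [array([335.7248, 238.622 ]), array([336.0731, 190.4055]), array([336.4452, 138.8802]), array([336.8438,  83.6933])] hook [340.2643 276.9467]
40 [107, 108, 110, 110, 108, 107, 105, 103, 103, 101, 102, 102, 104, 107, 108, 108, 105, 103, 101, 102, 103, 106, 90, 172, 173, 87, 52, 53, 52, 53, 52, 53, 53, 53, 53, 54, 53, 53, 53, 54, 54, 54, 52, 53, 54]
70 [106, 105, 106, 108, 110, 108, 106, 108, 107, 107, 106, 107, 105, 105, 104, 108, 110, 107, 103, 101, 102, 95, 77, 171, 172, 113, 106, 105, 106, 105, 106, 105, 105, 105, 105, 104, 103, 104, 106, 104, 104, 92, 89, 88, 89]
100 [172, 173, 176, 177, 174, 175, 180, 187, 182, 180, 181, 183, 184, 183, 185, 183, 179, 177, 180, 186, 122, 95, 88, 170, 169, 109, 106, 106, 105, 107, 107, 106, 107, 106, 106, 104, 106, 106, 106, 106, 98, 90, 90, 90, 90]
130 [172, 176, 181, 183, 184, 181, 179, 176, 176, 178, 178,
[... 541 characters left out ...]
 167, 167, 167, 167, 169, 153, 151, 152, 150, 144, 143]
220 [61, 63, 63, 63, 63, 63, 61, 61, 61, 61, 62, 59, 61, 60, 62, 100, 106, 94, 111, 109, 105, 115, 137, 167, 166, 166, 167, 165, 165, 166, 167, 167, 167, 167, 168, 167, 167, 166, 168, 157, 151, 151, 150, 150, 150]
250 [117, 117, 116, 115, 115, 115, 112, 109, 108, 107, 109, 106, 106, 98, 60, 97, 75, 130, 136, 134, 127, 76, 142, 165, 152, 145, 145, 129, 106, 132, 134, 143, 145, 145, 146, 145, 145, 146, 144, 145, 144, 146, 144, 145, 145]
280 [75, 75, 74, 74, 73, 72, 73, 71, 71, 74, 75, 74, 73, 71, 26, 25, 26, 25, 22, 19, 26, 21, 22, 60, 211, 208, 210, 218, 220, 232, 224, 225, 105, 103, 103, 103, 103, 103, 102, 104, 102, 104, 103, 104, 103]
```

```bash
python3 - <<'E'
from h import *
np.set_printoptions(precision=4,suppress=True)
c=np.load('w20.npy',allow_pickle=True).item();g=cv2.cvtColor(c['img'],cv2.COLOR_BGR2GRAY)
for r in (270,280,290):
    x=np.where(g[r,330:400]>190)[0]+330; print(r,x.min(),x.max(),onz(c,x.min(),r,.204),onz(c,x.max()+1,r,.204))
for r in (60,120): 
    x=np.where(g[r,320:350]>140)[0]+320; print('rim',x.min(),x.max(),onz(c,(x.min()+x.max()+1)/2,r,.13),onz(c,x.min(),r,.13),onz(c,x.max()+1,r,.13))
E
python3 -m jog '[[[0,0,2,0,0],[0,0,2,0,0],[0,0,1,0,0],[0,0,0,0,0],[0,0,0,0,0]]]'
```

```text
270 330 365 [0.4685 0.346  0.204 ] [0.4844 0.3459 0.204 ]
280 335 365 [0.4707 0.3412 0.204 ] [0.4845 0.3411 0.204 ]
290 337 365 [0.4717 0.3364 0.204 ] [0.4847 0.3363 0.204 ]
rim 330 338 [0.4731 0.4423 0.13  ] [0.4706 0.4423 0.13  ] [0.4756 0.4422 0.13  ]
rim 330 337 [0.473  0.4105 0.13  ] [0.4707 0.4105 0.13  ] [0.4753 0.4105 0.13  ]
time: 37.75
position: [0.463, 0.3396, 0.1848]
orientation: [-0.0, 0.71, 0.704, -0.001]
contact_force: [0.5, -0.1, -0.7]
width: 0.184
```

```bash
python3 -m jog '[[[0,0,1,0,0],[0,0,0.7,0,0],[0,0,0,0,0]]]'|grep -E 'pos|cont'
python3 -m jog '[[[0,0,0.15,0,0],[0,0,0,0,0]]]'|grep -E 'pos|cont'
python3 -m jog '[[[0,0,0.15,0,0],[0,0,0,0,0]]]'|grep -E 'pos|cont'
python3 -m jog '[[[0,0,0.1,0,0],[0,0,0,0,0]]]'|grep -E 'pos|cont'
```

```text
position: [0.4626, 0.3398, 0.1669]
contact_force: [-0.7, -0.4, -1.5]
position: [0.4632, 0.3404, 0.1667]
contact_force: [-1.0, -0.1, -2.7]
position: [0.4632, 0.3405, 0.1653]
contact_force: [0.1, 0.1, -1.2]
position: [0.4632, 0.3404, 0.1641]
contact_force: [-0.5, 0.3, -1.8]
```

```bash
python3 -m jog '[[[0,0,0.1,0,0],[0,0,0,0,0]]]'|grep -E 'pos|cont'
python3 -m jog '[[[0,0,0.1,0,0],[0,0,0,0,0]]]'|grep -E 'pos|cont'
python3 -m jog '[[[0,0,0.1,0,0],[0,0,0,0,0]]]'|grep -E 'pos|cont'
```

```text
position: [0.4633, 0.3405, 0.1637]
contact_force: [-0.5, -0.0, 1.8]
position: [0.4633, 0.3405, 0.1636]
contact_force: [-2.2, -0.8, 5.4]
position: [0.4633, 0.3405, 0.1636]
contact_force: [-3.9, -2.0, 10.8]
```

```bash
python3 -m jog '[[[0,0,-0.25,0,0.5],[0,0,0,0,2.2],[0,0,0,0,2.6],[0,0,0,0,3],[0,0,0,0,4],[0,0,0,0,5],[0,0,0,0,6],[0,0,0,0,7],[0,0,0,0,7],[0,0,0,0,7]]]'
python3 -m jog '[[[0,0,-2,0,7],[0,0,-3,0,7],[0,0,-4,0,7],[0,0,-4,0,7],[0,0,-4,0,7],[0,0,0,0,7],[0,0,0,0,7]]]'
python3 - <<'E'
from seg import *
np.set_printoptions(precision=4,suppress=True)
o=get_obs();print(o['position'],yaw(o))
c=cam('wrist','w21.png');np.save('w21.npy',c,allow_pickle=True)
R_=blob(c,(150,80,420,420),[0,150,60],[9,255,255]);print('cup',R_['n'],R_['rect'],onz(c,*R_['rect'][0],.084))
k=blob(c,(300,150,380,330),[0,0,180],[180,40,255]);print('hook',k and (k['n'],k['rect'],onz(c,*k['rect'][0],.135)))
h=blob(c,(270,200,350,330),[0,0,0],[180,255,50]);print('handle',h and (h['n'],h['rect'],onz(c,*h['rect'][0],.204)))
print('expected hook',proj(c,(.476,.3405,.135)),'handle',proj(c,(.4633,.3405,.204)))
E
```

```text
time: 39.83
position: [0.4632, 0.3404, 0.1636]
orientation: [0.0, 0.71, 0.704, -0.0]
contact_force: [0.8, 0.1, 0.4]
width: 0.824
time: 40.42
position: [0.464, 0.341, 0.3367]
orientation: [0.001, 0.71, 0.704, 0.003]
contact_force: [0.3, -1.1, -0.7]
width: 0.82
[0.464  0.341  0.3367] 89.52406515187931
cup 3791 ((277.0, 197.5), (63.0, 66.0), 90.0) [0.4284 0.3425 0.084 ]
hook (232, ((333.5, 210.0), (26.0, 9.0), 90.0), array([0.4807, 0.3396, 0.135 ]))
handle (808, ((308.5, 222.0), (40.0, 21.0), 90.0), array([0.46  , 0.3448, 0.204 ]))
expected hook [327.9989 208.9833] handle [313.3619 228.0515]
```

```bash
python3 -m jog '[[[-3.7,-0.8,0,0,7],[-3.7,-0.8,0,0,7],[-3.7,-0.8,0,0,7],[-3.7,-0.8,0,0,7],[-3.7,-0.8,0,0,7],[-3.7,-0.8,0,0,7],[-3.7,-0.8,0,0,7],[-3.7,-0.8,0,0,7],[-3.7,-0.8,0,0,7],[-3.7,-0.8,0,0,7],[-3.7,-0.8,0,0,7],[-3.7,-0.8,0,0,7]]]'
python3 -m jog '[[[-3.7,-1.2,0,0,7],[-3.7,-1.2,0,0,7],[-3.7,-1.2,0,0,7],[-3.7,-1.2,0,0,7],[-3.7,-1.2,0,0,7],[-3.7,-1.2,0,0,7],[-3.7,-1.2,0,0,7],[-3.7,-1.2,0,0,7],[-3.7,-1.2,0,0,7],[-3.7,-1.2,0,0,7],[-3.7,-1.2,0,0,7],[-3.7,-1.2,0,0,7]]]'
python3 - <<'E'
from seg import *
np.set_printoptions(precision=4,suppress=True)
T=cam('top','topF.png');S=cam('side','sideF.png');np.save('topF.npy',T,allow_pickle=True)
O=np.array([.529,-.370]);ry=np.array([.119,.993]);rx=np.array([.993,-.119])
Y=([18,90,110],[35,255,255]);W=([0,0,170],[180,50,255]);Rr=([0,150,80],[9,255,255])
for n,y,col in [('yel',.019,Rr),('red',.057,W),('grn',.095,W),('blu',.133,Y)]:
    p=O+ry*y; u,v=proj(T,[*p,.108]).astype(int)
    b=blob(T,(u-9,v-17,u+9,v+17),*col)
    if b is None: print(n,None);continue
    q=onz(T,*b['rect'][0],.108)[:2]-O
    w=np.array([onz(T,*k,.108)[:2] for k in b['bp']]);e=[w[1]-w[0],w[2]-w[1]];l=max(e,key=np.linalg.norm)
    print(n,b['n'],'rack x,y',q@rx,q@ry,'axis',(np.degrees(np.arctan2(l[1],l[0]))+90)%180-90,[np.linalg.norm(k) for k in e])
b=blob(T,(425,200,480,260),[0,0,0],[180,255,50])
# difference vs start
d=cv2.absdiff(T['img'],cv2.imread('pics/top1.png')).max(2);m=(d>35).astype(np.uint8)
n,l,st,ce=cv2.connectedComponentsWithStats(cv2.morphologyEx(m,cv2.MORPH_OPEN,np.ones((3,3),np.uint8)))
for i in range(1,n):
    if st[i,4]>15: print('changed',st[i].tolist())
print(get_obs()['time'],get_obs()['position'])
E
```

```text
time: 41.47
position: [0.3618, -0.104, 0.332]
orientation: [-0.001, 0.71, 0.704, -0.001]
contact_force: [1.4, -0.0, 0.1]
width: 0.818
time: 42.47
position: [0.2145, -0.5465, 0.3313]
orientation: [-0.002, 0.71, 0.704, 0.001]
contact_force: [0.8, 0.1, -0.5]
width: 0.818
yel 229 rack x,y 0.0031483552083905325 0.014780229940727363 axis -6.853523462979908 [np.float64(0.047318325764568486), np.float64(0.021708046959407267)]
red 241 rack x,y 0.0034329345337537204 0.05246237192746228 axis -7.663008472652734 [np.float64(0.04857988480105399), np.float64(0.02265502642679893)]
grn 278 rack x,y 0.0035935354498714336 0.09068460818014623 axis -7.467005566688684 [np.float64(0.05127888296296099), np.float64(0.02593768853600329)]
blu 256 rack x,y 0.0021018311725222935 0.12851300383731795 axis -7.898765231360116 [np.float64(0.04948889950665337), np.float64(0.02323166922085715)]
changed [215, 152, 85, 23, 1417]
changed [315, 167, 7, 16, 98]
changed [209, 209, 89, 29, 1474]
changed [376, 215, 105, 44, 3307]
changed [111, 249, 246, 62, 6903]
changed [205, 271, 7, 4, 24]
changed [362, 286, 96, 47, 2756]
changed [567, 398, 73, 70, 2676]
changed [634, 458, 6, 4, 21]
changed [627, 469, 13, 11, 108]
changed [255, 471, 9, 9, 40]
changed [580, 476, 7, 4, 21]
42.5667 [ 0.2134 -0.5494  0.3294]
```

```bash
python3 - <<'E'
from seg import *
np.set_printoptions(precision=4,suppress=True)
F=np.load('topF.npy',allow_pickle=True).item();T=np.load('top.npy',allow_pickle=True).item()
for n,c in (('0',T),('F',F)):
    b=blob(c,(118,310,160,345),[0,150,60],[9,255,255]);print(n,'driver',b['n'],b['c'])
    b=blob(c,(465,330,500,352) if 0 else (455,322,510,362),[3,90,60],[18,255,255]);print(n,'wagon',b['n'],b['c'])
O=np.array([.529,-.370]);ry=np.array([.119,.993]);rx=np.array([.993,-.119])
for n,c,y in (('0',T,.1095),('F',F,.1832)):
    u,v=proj(c,[*(O+ry*y),.115]).astype(int)
    b=blob(c,(u-12,v-10,u+12,v+10),[0,0,0],[180,255,60]);print(n,'post',b['n'],b['c'],b['rect'],(onz(c,*b['c'],.1)[:2]-O)@ry)
    o=blob(c,(u-28,v-25,u+35,v+25),[5,150,60],[18,255,255]);print('orange',o['n'],[round(float((onz(c,p[0],p[1],.082)[:2]-O)@ry),4) for p in (o['pts'][o['pts'][:,0].argmax()],o['pts'][o['pts'][:,0].argmin()])],o['rect'])
u,v=proj(F,[*(O+ry*.15),.082]).astype(int)
print(u,v,F['img'][v-2:v+3:2,u-22:u+14].tolist()[1])
S=cv2.imread('pics/sideF.png');
b=blob(F,(140,250,190,300),[0,150,60],[9,255,255]);print('cup',b['n'],onz(F,*b['c'],.084))
E
```

```text
0 driver 347 [138.6888 328.6801]
0 wagon 242 [476.686  341.1074]
F driver 349 [138.7364 328.6791]
F wagon 238 [476.9958 341.4034]
0 post 57 [419.9474 235.2807] ((420.3793029785156, 234.9482879638672), (7.242117881774902, 10.39893913269043), 68.19859313964844) 0.11589270445769612
orange 600 [0.0733, 0.132] ((424.8899841308594, 235.7699737548828), (28.001432418823242, 31.53696632385254), 8.130102157592773)
F post 54 [386.2407 229.2593] ((386.5, 228.5), (9.0, 9.0), 90.0) 0.1883557922440538
orange 559 [0.1499, 0.2044] ((390.39996337890625, 230.19998168945312), (25.45584487915039, 32.24406814575195), 8.13010311126709)
402 231 [[72, 126, 210], [50, 76, 120], [43, 48, 54], [43, 46, 50], [42, 48, 52], [42, 47, 52], [44, 50, 55], [42, 47, 52], [44, 48, 52], [45, 48, 52], [43, 49, 58], [46, 58, 82], [48, 68, 107], [54, 80, 134], [56, 86, 148], [51, 79, 131], [43, 60, 93], [41, 57, 81], [42, 58, 87], [47, 70, 114], [56, 89, 153], [62, 101, 178], [68, 115, 204], [80, 120, 201], [110, 123, 152], [130, 128, 132], [133, 99, 86], [155, 96, 65], [162, 111, 87], [144, 159, 160], [114, 213, 229], [104, 226, 239], [106, 227, 239], [107, 225, 238], [106, 225, 237], [107, 225, 238]]
cup 386 [0.4309 0.3225 0.084 ]
```

```bash
python3 -c "
from cell import sign_off,get_obs
print(get_obs()['time'],sign_off())"
```

```text
the job is handed in; nothing more can be done
42.5667 None
```

I finished the job and handed it in at 42.6 s of the 210 s allowed; no verdict is reported.

**What I did:** I drew the stop back to about 0.177 m. All four boxes were there, and I stood them in the rack from the wall on: yellow, red, green, blue. I pushed the stop up until the force rose with no further movement (8 to 14.6 N). Then I set the loco on the display track and hung the scoop on the tub's label-side rim.

**Last checks:**
- **Boxes:** they stand 37.7 to 38.2 mm apart against 38 mm nominal, so there are no gaps. They lie 0 to 1° off the rack's axis, and about 3 mm to one side of its centre line.
- **Stop:** in the top view its face reads 0.150 m from my wall estimate, and blue's outer face 0.1475 m. The difference is about one pixel. I did not take a close picture of this after letting go.
- **Loco:** it is within about 1 mm of the track's centre and 0.2° of in line.
- **Scoop:** the hook seated on the rim at the predicted height. A wrist picture after release showed it still hanging, leaning slightly.
- **Bystanders:** the screwdriver and wagon read the same as at the start, and the before/after comparison showed no change at the trees, cottage, glue or paint jar.

**Disagreements:**
- My first wall estimate was about 4 mm off, so the boxes read 4 mm nearer the wall than nominal. I relied on the contact force to close the row.
- The rough top-view reading of the scoop's cup was about 2 cm off the wrist camera's along the rim. I put this down to which part of the cup is visible from above, and did not follow it up.

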